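# Load the cassette reader and zero its run counter

### The arm

A 7-joint arm with a two-finger parallel gripper is mounted at the origin on the work surface. World frame = base frame: x ahead of the robot, y to its left, z up, the work surface at z = 0. Lengths are in m, angles in rad, forces in N, time in s.
With the tool pointing down it reaches from about 0.35 to 0.9 m from the base axis. Payload 19.9 kg.
Tool frame: the origin (TCP) lies midway between the tips of the shut fingers; the grasp point (between the pads) lies tcp_to_grasp behind it (tcp_to_grasp is the distance from the TCP to the grasp point, in m); z points along the fingers, y is the line along which they close (so a half turn about z gives the same grasp; the last joint's range is limited). The gripper opens to 85 mm and grips with 20 to 120 N. Pads are 22 mm wide; open, the fingers measure 114 mm over their backs; the gripper's body (76 mm by 85 mm) begins 54 mm behind the grasp point. The pads swing forward as they close: fully open they stand 13 mm farther back than shut.
Start: joints at [-1.244, 0.417, -0.01, 1.614, 0.005, 1.111, -0.053], TCP at [0.225, 0.583, 0.231] pointing down, gripper open.
Joint ranges: [-2.81, 2.81], [-0.39, 2.02], [-1.27, 1.25], [0.06, 2.57], [-1.19, 4.33], [0.19, 2], [-2.82, 2.82]. Speed limits (rad/s): [1.89, 1.89, 2.39, 2.39, 3.01, 3.01, 3.01].

### API

Orientations are given as a unit quaternion [w, x, y, z].
In Python, from workcell import * gives the robot as it stands.
- The arm moves only by the shell command python3 -m crank 'ROWS' [OPENING] [FORCE]. ROWS is a JSON object of lists of equal length, an entry for each row: "xyz": the shift along the tool's x, y, z as a fraction of full scale, a list of three; "turn": the turn, a rotation vector about the tool's x, y, z as a fraction of full scale, a list of three. A call has exactly 10 rows; each row is the pose to reach, as a shift and turn from the pose commanded when the call began, along the tool's axes at that moment; what a row does not reach only later rows make up. Full scale, the value 1, is 100 cm for a shift and 45 degrees for a turn. A row lasts 1/12 s, in which the tool goes at most 41.7 mm and 7.16 degrees, less where a joint would pass 70% of its speed; a pose out of reach is approached as far as the arm can. A call with a number of a shift or a turn outside -1 to 1 is refused whole. A call with a gripper value outside its range is refused whole. OPENING is the opening, from 0 (shut) to 1 (fully open), set as the call begins (- or left out, the last holds). The fingers move at their own pace and stop on an object; FORCE is the grip in N (left out, the last holds). Time passes only in rows, so rows that repeat a pose let the fingers close, or fill a call up. It gives the time, the measured TCP pose, the force, the opening and the grip force at its end, in the units of the state.
- get_obs(): the state, without advancing time (a new reading comes with each control period).
- capture(name): name is "scene" or "top"; returns (picture, depth): 420x560x3 uint8, red, green, blue; 420x560 float32, m along the optical axis (not along the pixel's ray), 0 where there is no reading.
- get_calibration(name): a dict with "camera_matrix" (3x3 intrinsics, pixels), "extrinsics" (4x4, takes a point from world to camera coordinates). Camera axes: x right, y down, z forward; pixel columns grow to the right and rows downward; lengths in m; the calibration is good to about 2 mm. A picture is of the moment at which its call begins. get_calibration takes no time and is no camera call.
- finish_job(): hands the job in; it is judged then, once.
The state is a dict: "clock": time; "joint_positions": joint angles; "qd": joint speeds; "tau": joint torques, N m; "position": TCP position; "eef_rot": TCP orientation; "contact_force": force on the tool from outside, world axes, zero at the start; "wrist_torque": the same for the moment, N m; "finger_gap": finger opening in m; "gripper_force": force on a finger pad.
Only numpy, scipy, OpenCV 4.12 (cv2) and the standard library are available. Lean on these libraries where they do the work, as an engineer would, in place of code of your own. Each camera call takes 0.05 s, during which the arm holds its last target. There are 200 camera calls.

### The job

Get the cassette reader ready for the next run: first lift the black dust cap off the reader's lens port and set it down, orange grip up, in the middle of the steel tray; then load every reagent cassette on the table (three or four) onto the white deck, one to a bay, each pushed square and flush against its bay's back fence and left fence (left as seen from the robot). When all are home, turn the run counter's reset knob anticlockwise all the way back to its zero stop, and do not disturb the bottles, boxes and dishes standing around.

Things in the scene. Friction and masses are not known exactly. Their poses are not given: they have to be found in the camera images.
- cassette_blue: blue reagent cassette, a closed block 100 long (own x) x 40 wide (own y) x 42 mm high, 0.25 kg, white top with round wells and in its middle a grip rib 60 long (own x) x 12 wide x 26 mm high (rib top 68 mm above the underside); on the table at the left; may be absent. Origin: centre of its underside; either end may face the back fence
- cassette_green: green reagent cassette, a closed block 100 long (own x) x 40 wide (own y) x 42 mm high, 0.25 kg, white top with round wells and in its middle a grip rib 60 long (own x) x 12 wide x 26 mm high (rib top 68 mm above the underside); on the table at the left; may be absent. Origin: centre of its underside; either end may face the back fence
- cassette_yellow: yellow reagent cassette, a closed block 100 long (own x) x 40 wide (own y) x 42 mm high, 0.25 kg, white top with round wells and in its middle a grip rib 60 long (own x) x 12 wide x 26 mm high (rib top 68 mm above the underside); on the table at the left; may be absent. Origin: centre of its underside; either end may face the back fence
- cassette_red: red reagent cassette, a closed block 100 long (own x) x 40 wide (own y) x 42 mm high, 0.25 kg, white top with round wells and in its middle a grip rib 60 long (own x) x 12 wide x 26 mm high (rib top 68 mm above the underside); on the table at the left; may be absent. Origin: centre of its underside; either end may face the back fence
- deck: white loading deck, 170 (x) x 368 (y) x 15 mm, fixed; four bays 88 mm apart, marked by grey rectangles; aluminium back fence along its far (+x) edge, 27 mm above the deck's top, and a left (+y) fence for each bay, 8 mm thick, 12 mm above the deck's top. 40 mm are free between a seated cassette and the next bay's left fence. Origin: centre of its underside
- bay0 (a point): leftmost bay of the loading deck: where the centre of a cassette's underside lies when it is square and flush in the bay's corner, on the deck's top face. x points to the back fence (face 50 mm away in +x), y to the bay's left fence (face 20 mm away in +y). The deck's open front edge lies 110 mm away in -x
- bay1 (a point): second from the left bay of the loading deck: where the centre of a cassette's underside lies when it is square and flush in the bay's corner, on the deck's top face. x points to the back fence (face 50 mm away in +x), y to the bay's left fence (face 20 mm away in +y). The deck's open front edge lies 110 mm away in -x
- bay2 (a point): third from the left bay of the loading deck: where the centre of a cassette's underside lies when it is square and flush in the bay's corner, on the deck's top face. x points to the back fence (face 50 mm away in +x), y to the bay's left fence (face 20 mm away in +y). The deck's open front edge lies 110 mm away in -x
- bay3 (a point): rightmost bay of the loading deck: where the centre of a cassette's underside lies when it is square and flush in the bay's corner, on the deck's top face. x points to the back fence (face 50 mm away in +x), y to the bay's left fence (face 20 mm away in +y). The deck's open front edge lies 110 mm away in -x
- reader: white cassette reader, 150 x 130 x 60 mm box, fixed, at the right; on its top a round dark lens port, 56 mm across and 15 mm high, under the cap. Origin: centre of its underside
- cap: loose black dust cap, 72 mm across, 24 mm high, 60 g, hollow below (64 mm inside, 18 mm deep), sitting loosely over the lens port; on its top an orange grip rib 54 long (cap's x) x 14 wide (cap's y) x 26 mm high. Origin: centre of its rim underside; the rib's top is 50 mm above it; z is the way the rib points
- tray: shallow square steel tray, 140 x 140 mm, rim 12 mm high and 4 mm thick, inner floor about 4 mm above the table, fixed. Origin: centre of its underside
- counter: grey run counter, 110 x 110 x 35 mm box, fixed, with a white dial and a black reset knob on top; the red mark is zero. Origin: centre of its underside
- reset_knob_grip (a point): on the knob's axis at the height to grip its bar (49 long x 14 wide x 30 mm high, its top 7 mm above this point, its foot disc 23 mm below). Turns with the knob: its x lies along the bar
- reset_knob (a joint): angle of the reset knob, rad: 0 at the zero stop, growing as it turns clockwise seen from above, up to 2.9. It is turned back to zero anticlockwise and stops hard there; friction 0.04 N m, stays where it is left. The grip bar lies along the counter's x at zero
- tube_box: red box of sample tubes, a bystander: leave it alone. Origin: centre of its underside
- reagent: brown reagent bottle, a bystander: leave it alone. Origin: centre of its underside
- stain_jar: brown stain jar, a bystander: leave it alone. Origin: centre of its underside
- petri: clear petri dish, a bystander: leave it alone. Origin: centre of its underside
- slide_box: green slide box, a bystander: leave it alone. Origin: centre of its underside
- wash: white wash bottle with a blue cap, a bystander: leave it alone. Origin: centre of its underside

How it is judged:
By the outcome, as a careful person would: the job done as asked, in the order asked, and still so for the second after the job is handed in, with the robot touching nothing.
Of cassette_blue, cassette_green, cassette_yellow, cassette_red only 3 to 4 are there at a start; the rules pass over those that are not, and their reading is None.
At some moment in a run one of cassette_blue, cassette_green, cassette_yellow, cassette_red may be knocked a few centimetres aside while the robot is not near it.
Once in a run the grip may slacken for a moment while it holds something.
It also fails if it takes over 210 s, if anything falls off the work surface, if the arm or the gripper's body presses on something with over 40 N, if the wrist force passes 120 N, or if a joint passes its speed limit or range.

## Working session

There is one attempt and no reset: what is moved stays moved. The work goes in short steps, Python scripts to look and compute and a shell command to move; the robot and the scene stay as the last step left them, time stands still between calls to the robot, and variables do not carry over. Pictures are saved under pics/ and viewed, at most 14 in all, crops included, and the job is handed in when it is done.

```bash
ls; mkdir -p pics; python3 - <<'E'
from workcell import *
import cv2,numpy as np
o=get_obs()
for k,v in o.items(): print(k,np.round(v,4))
for n in("scene","top"):
    p,d=capture(n); cv2.imwrite(f"pics/{n}0.png",p[:,:,::-1]); np.save(f"{n}0.npy",d)
    c=get_calibration(n); print(n,np.round(c["camera_matrix"],2).tolist(),np.round(c["extrinsics"],4).tolist())
try: print(tcp_to_grasp)
except Exception as e: print(e)
E
```

```text
pics
clock 0.0
joint_positions [-1.2445  0.418  -0.0103  1.6142  0.0047  1.1107 -0.053 ]
qd [ 0.0009  0.0002 -0.0016 -0.0013  0.0006 -0.0013  0.0028]
tau [ 4.00000e-04 -8.64453e+01  6.79400e-01 -4.34928e+01  1.91000e-02
  7.40000e-03 -0.00000e+00]
position [0.2246 0.5829 0.2306]
eef_rot [-1.000e-04  1.829e-01  9.831e-01 -6.000e-04]
contact_force [0.6265 0.9126 0.0246]
wrist_torque [ 0.0272 -0.004  -0.0099]
gripper_force 0.0
finger_gap 0.0855
scene [[525.6, 0.0, 276.15], [0.0, 525.6, 216.45], [0.0, 0.0, 1.0]] [[-0.074, 0.9971, -0.0177, 0.0376], [0.7235, 0.0415, -0.6891, -0.3426], [-0.6863, -0.0638, -0.7245, 1.8394], [0.0, 0.0, 0.0, 1.0]]
top [[462.67, 0.0, 280.15], [0.0, 462.67, 206.56], [0.0, 0.0, 1.0]] [[0.0034, -1.0, -0.002, 0.019], [-0.9968, -0.0032, -0.0802, 0.5292], [0.0802, 0.0023, -0.9968, 1.2794], [0.0, 0.0, 0.0, 1.0]]
0.0187
```

View pics/scene0.png

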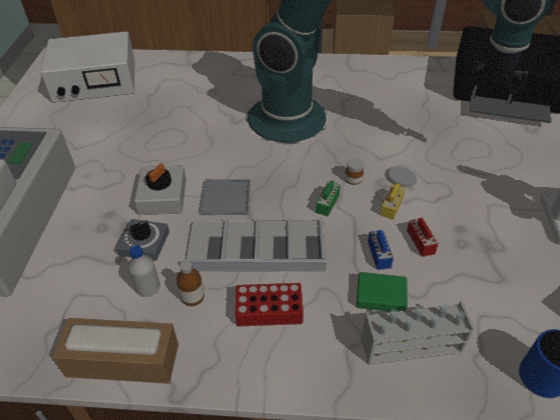

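View pics/top0.png

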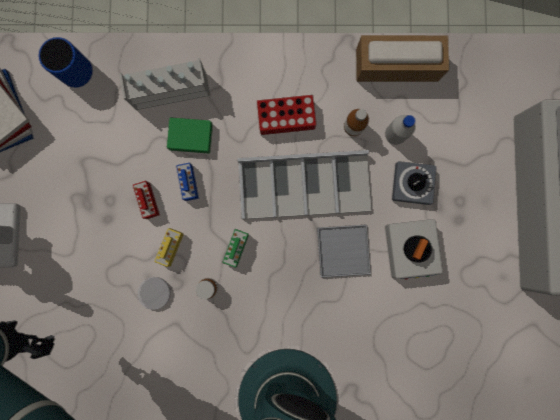

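The top view shows four cassettes: green (236,247), yellow (169,247), blue (187,182) and red (146,200). The deck is at (306,188), the tray at (344,251), the cap at (418,249) and the knob at (416,183). Next I'll zoom in.

```bash
python3 - <<'E'
import cv2,numpy as np
p=cv2.imread("pics/top0.png")
a=cv2.resize(p[155:275,120:260],None,fx=4.2,fy=4.2,interpolation=cv2.INTER_CUBIC)
b=cv2.resize(p[145:285,380:450],None,fx=3.6,fy=3.6,interpolation=cv2.INTER_CUBIC)
h=max(a.shape[0],b.shape[0]); 
a=cv2.copyMakeBorder(a,0,h-a.shape[0],0,0,0);b=cv2.copyMakeBorder(b,0,h-b.shape[0],0,0,0)
c=np.hstack([a[:,:545],b]);print(c.shape);cv2.imwrite("pics/z0.png",c)
hsv=cv2.cvtColor(p,cv2.COLOR_BGR2HSV)
for n,(u,v) in dict(blue=(187,182),green=(236,247),yellow=(169,247),red=(146,200),rib=(420,250)).items():
    w=hsv[v-12:v+13,u-12:u+13].reshape(-1,3); s=w[w[:,1]>110]; print(n,len(s),np.percentile(s,[10,50,90],axis=0).tolist())
for f in("top","scene"):
    d=np.load(f+"0.npy"); print(d[150:153,300:306], (d==0).mean())
E
```

```text
(504, 797, 3)
blue 213 [[109.0, 125.2, 53.0], [111.0, 174.0, 92.0], [113.0, 197.0, 116.0]]
green 142 [[25.40000000000002, 115.1, 63.2], [66.0, 138.5, 97.0], [67.9, 154.0, 103.0]]
yellow 295 [[22.0, 128.0, 70.0], [24.0, 163.0, 97.0], [25.0, 178.60000000000002, 158.0]]
red 301 [[0.0, 121.0, 50.0], [2.0, 188.0, 86.0], [178.0, 219.0, 115.0]]
rib 272 [[10.0, 143.0, 8.100000000000001], [12.0, 195.0, 93.5], [120.0, 215.9, 132.0]]
[[1.3352159 1.3314251 1.333839  1.3369539 1.3361377 1.3368568]
 [1.3321687 1.3339448 1.3351117 1.3364487 1.3414048 1.3340259]
 [1.3388637 1.3297915 1.334622  1.3359251 1.338144  1.3410678]] 0.00399234693877551
[[1.7150697 1.715025  1.7158937 1.7174816 1.7122834 1.7192295]
 [1.7114692 1.7066718 1.7202471 1.7139093 1.7068868 1.7127627]
 [1.7063309 1.7068133 1.7162355 1.7078207 1.7107552 1.6960655]] 0.004090136054421769
```

View pics/z0.png

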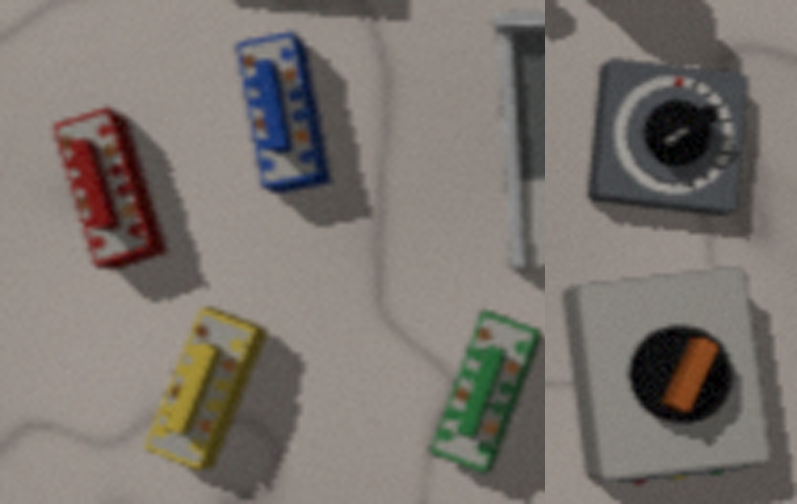

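The zoom shows each cassette with a coloured rib on its white top. The cap's orange rib is at about (420,250). The knob is black, with a white pointer line and a red zero mark towards +x.

```bash
cat > lib.py <<'E'
from workcell import *
import cv2,numpy as np
from scipy.spatial.transform import Rotation as R
HSV=dict(blue=((104,110,30),(118,255,255)),green=((55,85,30),(80,255,255)),yellow=((19,105,40),(30,255,255)),red=((174,110,30),(6,255,255)),orange=((5,140,50),(17,255,255)))
def cam(n):
    c=get_calibration(n); return np.array(c["camera_matrix"]),np.array(c["extrinsics"])
def rays(n,uv):
    K,E=cam(n); uv=np.atleast_2d(uv).astype(float)
    d=np.c_[uv,np.ones(len(uv))]@np.linalg.inv(K).T
    return -E[:3,:3].T@E[:3,3], d@E[:3,:3]
def onplane(n,uv,z):
    o,d=rays(n,uv); return (o+d*((z-o[2])/d[:,2])[:,None])
def world(n,dep):
    h,w=dep.shape; u,v=np.meshgrid(np.arange(w),np.arange(h)); o,d=rays(n,np.c_[u.ravel(),v.ravel()])
    return (o+d*dep.reshape(-1,1)).reshape(h,w,3)
def shot(n,name=None):
    p,d=capture(n); bgr=p[:,:,::-1].copy()
    if name: cv2.imwrite(f"pics/{name}.png",bgr)
    return bgr,world(n,cv2.medianBlur(d.astype(np.float32),5))
def mask(bgr,c):
    h=cv2.cvtColor(bgr,cv2.COLOR_BGR2HSV); lo,hi=HSV[c]
    if lo[0]>hi[0]: return cv2.inRange(h,lo,(180,)+hi[1:])|cv2.inRange(h,(0,)+lo[1:],hi)
    return cv2.inRange(h,lo,hi)
def rect(xy):
    (cx,cy),(a,b),_=r=cv2.minAreaRect((xy[:,:2]*1000).astype(np.float32)); q=cv2.boxPoints(r)
    e=q[1]-q[0],q[2]-q[1]; l=max(e,key=np.linalg.norm)
    y=np.degrees(np.arctan2(l[1],l[0])); y=(y+90)%180-90
    return np.array([cx,cy])/1000,y,sorted((round(a,1),round(b,1)))
def cassette(bgr,W,c,roi):
    """roi=(u0,v0,u1,v1); centre and yaw (deg of long axis from world x)"""
    m=np.zeros(bgr.shape[:2],np.uint8); u0,v0,u1,v1=roi; m[v0:v1,u0:u1]=mask(bgr,c)[v0:v1,u0:u1]
    n,l,s,_=cv2.connectedComponentsWithStats(cv2.dilate(m,np.ones((5,5))))
    k=1+np.argmax(s[1:,4]); return (m>0)&(l==k)
def go(xyz,yaw,cmd=None):
    """row values from the measured pose to TCP xyz, tool down, tool y at yaw deg from world y"""
    o=get_obs(); p=np.array(o["position"]); q=np.array(o["eef_rot"])
    r=R.from_quat(q[[1,2,3,0]]); t=R.from_euler('z',yaw,degrees=True)*R.from_matrix(np.diag([-1,1,-1.]))
    print("xyz",np.round(r.inv().apply(np.array(xyz)-p),4),"turn",np.round((r.inv()*t).as_rotvec(degrees=True)/45,3))
E
cat > see.py <<'E'
from lib import *
b,W=shot("top","t1"); bs,Ws=shot("scene","s1")
TR=dict(blue=(110,150,270,280),green=(200,200,270,280),yellow=(110,200,230,280),red=(110,150,200,260),orange=(390,220,450,280))
SR=dict(blue=(355,220,405,275),green=(305,170,355,225),yellow=(370,170,415,230),red=(395,210,450,265),orange=(140,155,180,190))
for c in TR:
    m=cassette(b,W,c,TR[c]); z=W[...,2]; ms=cassette(bs,Ws,c,SR[c]);zs=Ws[...,2]
    hi=np.percentile(z[m],97); his=np.percentile(zs[ms],97)
    T=.042 if c!="orange" else .110; uv=np.argwhere(m&(z>(.034 if c!="orange" else .098)))[:,::-1]
    rib=np.argwhere(m&(z>.058))[:,::-1]
    print(c,"top",rect(onplane("top",uv,T)),"rib",rect(onplane("top",rib,.068))[:2] if c!="orange" else "",len(rib),"ztop",np.round([hi,his],4))
E
python3 see.py
```

```text
blue top (array([0.59424176, 0.28048767]), np.float32(12.244911), [39.7, 91.7]) rib (array([0.59856274, 0.2814346 ]), np.float32(12.353691)) 97 ztop [0.0667 0.0696]
green top (array([0.4131748 , 0.14387695]), np.float32(-20.114685), [39.3, 97.1]) rib (array([0.41359903, 0.14427527]), np.float32(-20.019485)) 87 ztop [0.0672 0.0694]
yellow top (array([0.41498898, 0.32888391]), np.float32(-20.794067), [40.7, 99.8]) rib (array([0.41506686, 0.32854599]), np.float32(-21.516037)) 106 ztop [0.0666 0.0692]
red top (array([0.54719025, 0.39625589]), np.float32(18.52478), [41.5, 99.3]) rib (array([0.54737567, 0.39646014]), np.float32(18.45259)) 107 ztop [0.0668 0.0695]
orange top (array([ 0.41363995, -0.34633395]), np.float32(-27.531334), [16.1, 53.7]) rib  173 ztop [0.1091 0.1127]
```

```bash
python3 - <<'E'
from lib import *
b=cv2.imread("pics/t1.png")
a=cv2.resize(b[145:285,232:376],None,fx=4,fy=4,interpolation=cv2.INTER_CUBIC)
k=cv2.resize(b[155:210,388:440],None,fx=4,fy=4,interpolation=cv2.INTER_CUBIC)
k=cv2.copyMakeBorder(k,0,a.shape[0]-k.shape[0],0,0,0); print(a.shape,k.shape)
cv2.imwrite("pics/z1.png",np.hstack([a,k]))
E
```

```text
(560, 576, 3) (560, 208, 3)
```

View pics/z1.png

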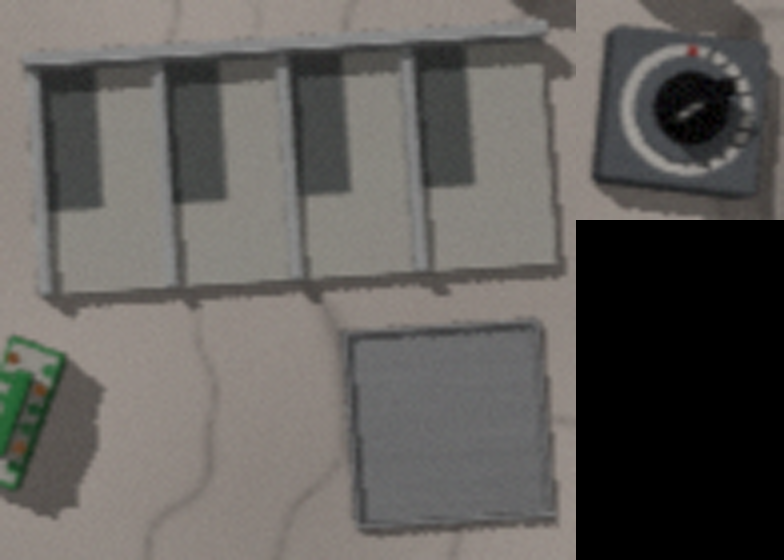

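The deck's grey marks end at crop corners (103,205), (227,199), (350,192) and (473,184). The tray's corners are about (350,335), (540,322), (555,515) and (360,525). The knob's line runs (678,118)–(705,102), so it points roughly 60° clockwise of the red mark at (692,50).

```bash
cat > fixed.py <<'E'
from lib import *
f=lambda P:[((x+.5)/4-.5+232,(y+.5)/4-.5+145) for x,y in P]
fk=lambda P:[((x-576+.5)/4-.5+388,(y+.5)/4-.5+155) for x,y in P]
print("cam",rays("top",[0,0])[0])
br=onplane("top",f([(103,205),(227,199),(350,192),(473,184)]),.015)[:,:2]
print("mark corners",br.round(4).tolist())
d=br[3]-br[0]; yaw=np.degrees(np.arctan2(d[0],-d[1])); print("deck yaw",yaw,"pitch",np.linalg.norm(d)/3)
c=onplane("top",f([(45,292),(560,268)]),.015)[:,:2]; e=c[1]-c[0]; print("front",c.round(4).tolist(),np.degrees(np.arctan2(e[0],-e[1])))
a=np.radians(yaw); ex=np.array([np.cos(a),np.sin(a)]); ey=np.array([-np.sin(a),np.cos(a)])
# deck fits: front edge 110 from bay centre
for i in range(4): print("bay",i,(br[i]+.05*ex+.02*ey).round(4), "front dist",((br[i]+.05*ex-c[0])@ex).round(4))
b=cv2.imread("pics/t1.png"); W=world("top",cv2.medianBlur(np.load("top0.npy"),5))
m=np.zeros(b.shape[:2],bool); m[145:180,236:376]=1
m&=(W[...,2]>.03); uv=np.argwhere(m)[:,::-1]; r=rect(onplane("top",uv,.042)); print("fence",r, W[...,2][m].max())
print("deck z",np.median(W[190:210,245:260,2]),"tray floor z",np.median(W[235:265,328:362,2]),"table",np.median(W[255:275,270:310,2]))
t=onplane("top",f([(350,335),(540,322),(555,515),(360,525)]),.012)[:,:2]; print("tray",t.mean(0),[np.linalg.norm(t[i]-t[i-1]).round(4) for i in range(4)])
print("knob top z",np.percentile(W[175:190,405:425,2],[50,90,97]),"counter top",np.median(W[165:168,395:430,2]))
g=cv2.cvtColor(b,cv2.COLOR_BGR2GRAY)[170:196,400:432]; 
mk=mask(b,"red").astype(bool); mk[:160]=0;mk[175:]=0;mk[:,:400]=0;mk[:,430:]=0
print("mark",onplane("top",np.argwhere(mk)[:,::-1],.036).mean(0),mk.sum())
ct=onplane("top",fk([(612,25),(767,40),(757,193),(598,182)]),.035); print("counter",ct[:,:2].round(4).tolist(),ct.mean(0))
print(g)
E
python3 fixed.py
```

```text
cam [0.42487342 0.01775755 1.31779366]
mark corners [[0.5598, 0.0853], [0.5643, -0.0024], [0.5696, -0.0895], [0.5756, -0.1765]]
deck yaw 3.4462675711176107 pitch 0.08744708393526994
front [[0.498, 0.1258], [0.5161, -0.2374]] 2.8583731447286658
bay 0 [0.6085 0.1083] front dist 0.1092
bay 1 [0.613  0.0206] front dist 0.1085
bay 2 [ 0.6183 -0.0665] front dist 0.1085
bay 3 [ 0.6243 -0.1536] front dist 0.1092
fence (array([ 0.67004614, -0.04272777]), np.float32(-86.20926), [12.2, 358.2]) 0.04129088675279369
deck z 0.014166121809013221 tray floor z 0.0031324414796649602 table -0.0007889225865527205
tray [ 0.40639892 -0.16023846] [np.float64(0.1329), np.float64(0.1344), np.float64(0.1353), np.float64(0.1366)]
knob top z [0.04804583 0.07694484 0.07797104] counter top 0.033639996720658205
mark [ 0.6387874  -0.36165092  0.036     ] 2
counter [[0.6575, -0.3053], [0.6472, -0.4135], [0.5397, -0.4041], [0.547, -0.2937]] [ 0.59787436 -0.35413063  0.035     ]
[[ 75  77  75  93 126 143 145 145 130 109  89  86  79  76  77  75  75  75
   78  82  77  84 113 138 131 107  89  88  78  76  77  74]
 [ 75  77
[... 2616 characters left out ...]
5  44  50  45  59  76  84  71  63]
 [ 77  95 131 148 146 129  94  71  76  74  77  75  69  64  42  36  30  38
   39  41  45  43  44  45  48  59  70  66  56  58  61  71]
 [ 76  81 100 130 150 150 133  93  78  76  76  75  74  76  65  46  44  44
   47  45  40  49  48  46  58  84 116 127  99  86  77  69]
 [ 74  78  79  98 129 147 150 136 106  79  70  74  79  79  73  66  48  44
   47  50  47  48  53  54  60 106 137 130 103  75  73  73]
 [ 73  73  74  84  99 129 150 149 144 126  88  68  74  72  75  68  63  50
   47  48  50  61  82  88  83 105 130 108  85  74  74  76]
 [ 69  73  74  75  77  99 125 144 152 148 129  98  86  82  73  67  73  73
   65  60  58  97 137 136 128 111 105  85  72  74  69  76]]
```

```bash
python3 -c "
from lib import *
go((.45,.15,.25),0)
b=cv2.imread('pics/t1.png'); g=cv2.cvtColor(b,cv2.COLOR_BGR2GRAY).astype(float)[179:186,411:421]
w=np.clip(g-25,0,None); v,u=np.mgrid[179:186,411:421]
P=onplane('top',np.c_[u.ravel(),v.ravel()],.077)[:,:2]; w=w.ravel(); c=(P*w[:,None]).sum(0)/w.sum(); C=((P-c)*w[:,None]).T@(P-c); e=np.linalg.eigh(C)[1][:,1]
print('knob',c,np.degrees(np.arctan2(e[1],e[0])))"
```

```text
xyz [-0.366  -0.323  -0.0188] turn [-0.001 -0.    -0.468]
knob [ 0.59176262 -0.34566158] 120.52759734589888
```

```bash
python3 -m crank '{"xyz":[[-0.036,-0.032,-0.002],[-0.073,-0.065,-0.004],[-0.11,-0.097,-0.006],[-0.146,-0.13,-0.008],[-0.18,-0.16,-0.01],[-0.22,-0.194,-0.012],[-0.256,-0.226,-0.014],[-0.293,-0.258,-0.016],[-0.33,-0.29,-0.018],[-0.366,-0.323,-0.019]],"turn":[[0,0,-0.05],[0,0,-0.1],[0,0,-0.15],[0,0,-0.2],[0,0,-0.25],[0,0,-0.3],[0,0,-0.35],[0,0,-0.4],[0,0,-0.44],[0,0,-0.468]]}' 0.55 30; python3 -c "
from lib import *
go((.4136,-.3463,.2),-27.5)"
```

```text
clock: 1.03
position: [0.4177, 0.2121, 0.2483]
eef_rot: [0.0, -0.001, 1.0, 0.0]
contact_force: [1.8, 0.2, 0.6]
finger_gap: 0.0468
gripper_force: 0.0
xyz [ 0.005  -0.5584  0.0481] turn [0.001 0.    0.613]
```

```bash
python3 -m crank '{"xyz":[[0,-0.04,0.004],[0,-0.08,0.008],[0,-0.12,0.012],[0,-0.16,0.016],[0,-0.2,0.02],[0,-0.24,0.024],[0,-0.28,0.028],[0,-0.32,0.032],[0,-0.36,0.036],[0,-0.38,0.038]],"turn":[[0,0,0.06],[0,0,0.12],[0,0,0.18],[0,0,0.24],[0,0,0.3],[0,0,0.36],[0,0,0.42],[0,0,0.5],[0,0,0.56],[0,0,0.613]]}' 0.55; python3 -m crank '{"xyz":[[0,0,0],[0,0,0],[0,0,0],[0,0,0],[0,0,0],[0,0,0],[0,0,0],[0,0,0],[0,0,0],[0,0,0]],"turn":[[0,0,0],[0,0,0],[0,0,0],[0,0,0],[0,0,0],[0,0,0],[0,0,0],[0,0,0],[0,0,0],[0,0,0]]}';python3 -c "
from lib import *
go((.4136,-.3463,.15),-27.5)"
```

```text
clock: 1.87
position: [0.4162, -0.1702, 0.21]
eef_rot: [0.0, 0.241, 0.97, -0.0]
contact_force: [-1.2, -0.7, -0.2]
finger_gap: 0.0472
gripper_force: 0.0
clock: 2.7
position: [0.4171, -0.1659, 0.21]
eef_rot: [0.0, 0.238, 0.971, -0.0]
contact_force: [-0.5, -0.6, 0.4]
finger_gap: 0.0471
gripper_force: 0.0
xyz [-0.0805 -0.1615  0.06  ] turn [-0.     0.    -0.002]
```

```bash
python3 -m crank '{"xyz":[[-0.012,-0.025,0.01],[-0.026,-0.053,0.02],[-0.04,-0.08,0.03],[-0.053,-0.107,0.04],[-0.067,-0.134,0.05],[-0.08,-0.161,0.06],[-0.0805,-0.1615,0.06],[-0.0805,-0.1615,0.06],[-0.0805,-0.1615,0.06],[-0.0805,-0.1615,0.06]],"turn":[[0,0,0],[0,0,0],[0,0,0],[0,0,0],[0,0,0],[0,0,0],[0,0,0],[0,0,0],[0,0,0],[0,0,0]]}'; python3 - <<'E'
from lib import *
go((.4136,-.3463,.089),-27.5)
b,W=shot("scene"); b2,W2=shot("top")
r=cv2.resize(b[120:220,110:210],None,fx=4,fy=4,interpolation=cv2.INTER_CUBIC); r2=cv2.resize(b2[200:300,370:470],None,fx=4,fy=4,interpolation=cv2.INTER_CUBIC)
cv2.imwrite("pics/cap.png",np.hstack([r,r2]))
E
```

```text
clock: 3.53
position: [0.414, -0.3455, 0.1502]
eef_rot: [0.0, 0.238, 0.971, 0.0]
contact_force: [1.2, -0.6, 0.4]
finger_gap: 0.0474
gripper_force: 0.0
xyz [ 0.     -0.0009  0.0612] turn [ 0.001  0.    -0.001]
```

View pics/cap.png

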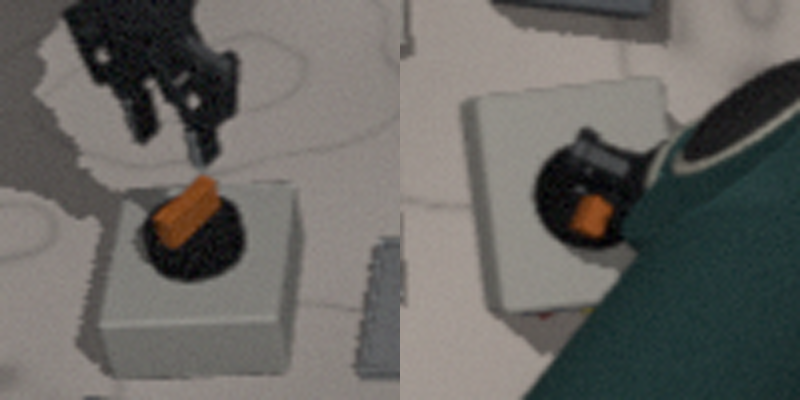

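The scene crop shows the fingers on both sides of the orange rib at about (190,210). I'll descend.

```bash
python3 -m crank '{"xyz":[[0,0,0.01],[0,0,0.02],[0,0,0.03],[0,0,0.04],[0,-0.001,0.048],[0,-0.001,0.054],[0,-0.001,0.058],[0,-0.001,0.061],[0,-0.001,0.061],[0,-0.001,0.061]],"turn":[[0,0,0],[0,0,0],[0,0,0],[0,0,0],[0,0,0],[0,0,0],[0,0,0],[0,0,0],[0,0,0],[0,0,0]]}'; python3 -m crank '{"xyz":[[0,0,0],[0,0,0],[0,0,0],[0,0,0],[0,0,0],[0,0,0],[0,0,0],[0,0,0],[0,0,0],[0,0,0]],"turn":[[0,0,0],[0,0,0],[0,0,0],[0,0,0],[0,0,0],[0,0,0],[0,0,0],[0,0,0],[0,0,0],[0,0,0]]}' 0 40
```

```text
clock: 4.47
position: [0.4132, -0.3474, 0.0891]
eef_rot: [0.0, 0.239, 0.971, -0.0]
contact_force: [-0.5, 1.2, -0.2]
finger_gap: 0.0466
gripper_force: 0.0
clock: 5.3
position: [0.4134, -0.3474, 0.0894]
eef_rot: [0.0, 0.238, 0.971, -0.0]
contact_force: [-0.4, 1.3, 6.2]
finger_gap: 0.0132
gripper_force: 39.4
```

```bash
python3 -m crank '{"xyz":[[0,0,-0.003],[0,0,-0.008],[0,0,-0.013],[0,0,-0.018],[0,0,-0.024],[0,0,-0.03],[0,0,-0.036],[0,0,-0.04],[0,0,-0.04],[0,0,-0.04]],"turn":[[0,0,0],[0,0,0],[0,0,0],[0,0,0],[0,0,0],[0,0,0],[0,0,0],[0,0,0],[0,0,0],[0,0,0]]}'; python3 -c "
from lib import *
go((.4064,-.1602,.13),-27.5)"
```

```text
clock: 6.13
position: [0.4132, -0.3473, 0.1292]
eef_rot: [0.0, 0.238, 0.971, -0.0]
contact_force: [-0.5, -0.4, -0.5]
finger_gap: 0.0133
gripper_force: 38.8
xyz [ 0.0927  0.1626 -0.0008] turn [ 0.     0.001 -0.002]
```

```bash
python3 -m crank '{"xyz":[[0.007,0.012,0],[0.016,0.03,0],[0.028,0.05,0],[0.04,0.07,0],[0.052,0.09,0],[0.064,0.112,0],[0.076,0.133,0],[0.085,0.15,0],[0.09,0.158,0],[0.0925,0.1625,0]],"turn":[[0,0,0],[0,0,0],[0,0,0],[0,0,0],[0,0,0],[0,0,0],[0,0,0],[0,0,0],[0,0,0],[0,0,0]]}'; python3 -m crank '{"xyz":[[0,0,0.01],[0,0,0.02],[0,0,0.03],[0,0,0.04],[0,0,0.05],[0,0,0.06],[0,0,0.07],[0,0,0.078],[0,0,0.084],[0,0,0.088]],"turn":[[0,0,0],[0,0,0],[0,0,0],[0,0,0],[0,0,0],[0,0,0],[0,0,0],[0,0,0],[0,0,0],[0,0,0]]}'
```

```text
clock: 6.97
position: [0.4063, -0.1589, 0.1288]
eef_rot: [-0.0, 0.238, 0.971, 0.0]
contact_force: [-0.8, 0.2, -1.4]
finger_gap: 0.0128
gripper_force: 38.8
clock: 7.8
position: [0.4062, -0.1605, 0.0402]
eef_rot: [-0.0, 0.239, 0.971, -0.0]
contact_force: [-1.0, 1.0, -1.3]
finger_gap: 0.0131
gripper_force: 38.8
```

```bash
python3 -m crank '{"xyz":[[0,0,0.001],[0,0,0.002],[0,0,0.003],[0,0,0.004],[0,0,0.005],[0,0,0.006],[0,0,0.007],[0,0,0.0075],[0,0,0.0075],[0,0,0.0075]],"turn":[[0,0,0],[0,0,0],[0,0,0],[0,0,0],[0,0,0],[0,0,0],[0,0,0],[0,0,0],[0,0,0],[0,0,0]]}'; python3 -m crank '{"xyz":[[0,0,0],[0,0,0],[0,0,0],[0,0,0],[0,0,-0.01],[0,0,-0.03],[0,0,-0.06],[0,0,-0.09],[0,0,-0.12],[0,0,-0.15]],"turn":[[0,0,0],[0,0,0],[0,0,0],[0,0,0],[0,0,0],[0,0,0],[0,0,0],[0,0,0],[0,0,0],[0,0,0]]}' 0.5; python3 -c "
from lib import *
go((.4136,.1443,.19),-20)"
```

```text
clock: 8.63
position: [0.4064, -0.1604, 0.0335]
eef_rot: [0.0, 0.239, 0.971, -0.0]
contact_force: [-0.8, -0.4, -1.3]
finger_gap: 0.0129
gripper_force: 25.5
clock: 9.47
position: [0.4059, -0.1607, 0.1855]
eef_rot: [-0.0, 0.239, 0.971, -0.0]
contact_force: [0.1, 0.1, -0.3]
finger_gap: 0.0428
gripper_force: 0.0
xyz [ 0.1347  0.2738 -0.0046] turn [-0.001 -0.    -0.17 ]
```

```bash
python3 -m crank '{"xyz":[[0.0135,0.027,0],[0.03,0.06,0],[0.045,0.091,0],[0.06,0.122,0],[0.075,0.152,0],[0.09,0.183,0],[0.105,0.213,0],[0.12,0.244,0],[0.13,0.265,0],[0.1347,0.274,0]],"turn":[[0,0,-0.02],[0,0,-0.04],[0,0,-0.06],[0,0,-0.08],[0,0,-0.1],[0,0,-0.12],[0,0,-0.14],[0,0,-0.16],[0,0,-0.17],[0,0,-0.17]]}'; python3 - <<'E'
from lib import *
go((.4136,.1443,.047),-20)
b,W=shot("top","t2"); bs,Ws=shot("scene","s2")
m=mask(b,"orange")>0; m[:,:320]=0;m[:225]=0;m[285:]=0; m[:,400:]=0
if m.any():
    uv=np.argwhere(m)[:,::-1]; print("cap rib",rect(onplane("top",uv,.054)),np.median(W[m][:,2]))
v=np.hstack([cv2.resize(bs[150:230,180:360],None,fx=4,fy=4,interpolation=cv2.INTER_CUBIC)]); cv2.imwrite("pics/g.png",v)
E
```

```text
clock: 10.3
position: [0.4137, 0.1477, 0.1841]
eef_rot: [0.0, 0.171, 0.985, 0.0]
contact_force: [-0.2, 0.3, -0.6]
finger_gap: 0.0425
gripper_force: 0.0
xyz [-0.0009 -0.0033  0.1371] turn [0.    0.001 0.006]
cap rib (array([ 0.40620273, -0.15827951]), np.float32(-28.513092), [19.3, 56.1]) 0.050351500751980804
```

View pics/g.png

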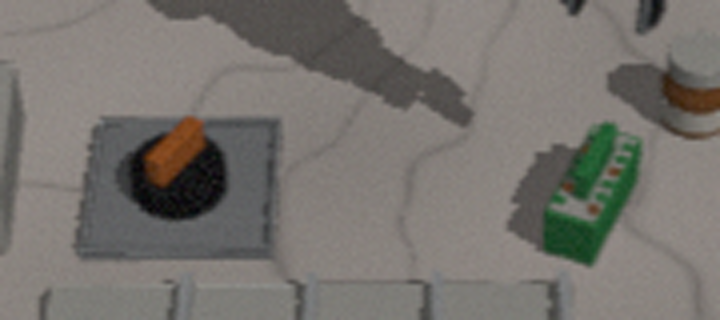

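The cap sits centred in the tray, grip up, at crop (180,180). Green hasn't moved, so I'll pick it up next.

```bash
python3 -m crank '{"xyz":[[0,0,0.02],[0,0,0.045],[0,0,0.07],[0,0,0.09],[0,0,0.105],[0,0,0.118],[0,0,0.127],[0,0,0.133],[0,0,0.137],[0,0,0.137]],"turn":[[0,0,0],[0,0,0],[0,0,0],[0,0,0],[0,0,0],[0,0,0],[0,0,0],[0,0,0],[0,0,0],[0,0,0]]}'; python3 -m crank '{"xyz":[[0,0,0],[0,0,0],[0,0,0],[0,0,0],[0,0,0],[0,0,0],[0,0,0],[0,0,0],[0,0,0],[0,0,0]],"turn":[[0,0,0],[0,0,0],[0,0,0],[0,0,0],[0,0,0],[0,0,0],[0,0,0],[0,0,0],[0,0,0],[0,0,0]]}' 0 40;  python3 -m crank '{"xyz":[[0,0,-0.004],[0,0,-0.01],[0,0,-0.02],[0,0,-0.03],[0,0,-0.04],[0,0,-0.05],[0,0,-0.055],[0,0,-0.06],[0,0,-0.06],[0,0,-0.06]],"turn":[[0,0,0],[0,0,0],[0,0,0],[0,0,0],[0,0,0],[0,0,0],[0,0,0],[0,0,0],[0,0,0],[0,0,0]]}';python3 -c "
from lib import *
go((.5,-.1426,.11),3.4);go((.61,-.16,.11),3.4)"
```

```text
clock: 11.23
position: [0.414, 0.1443, 0.0464]
eef_rot: [-0.0, 0.174, 0.985, -0.0]
contact_force: [-0.9, -0.0, -0.2]
finger_gap: 0.0425
gripper_force: 0.0
clock: 12.07
position: [0.4144, 0.145, 0.0471]
eef_rot: [0.0, 0.173, 0.985, 0.0]
contact_force: [-0.7, -0.3, 7.1]
finger_gap: 0.0112
gripper_force: 39.8
clock: 12.9
position: [0.414, 0.1448, 0.1066]
eef_rot: [0.0, 0.173, 0.985, 0.0]
contact_force: [0.0, -0.4, -2.7]
finger_gap: 0.0112
gripper_force: 39.3
xyz [-0.1789 -0.2409 -0.0035] turn [ 0.     0.    -0.519]
xyz [-0.2882 -0.2197 -0.0034] turn [ 0.     0.    -0.519]
```

```bash
python3 -m crank '{"xyz":[[-0.008,-0.006,-0.003],[-0.02,-0.015,-0.003],[-0.036,-0.028,-0.003],[-0.055,-0.042,-0.003],[-0.075,-0.057,-0.003],[-0.095,-0.072,-0.003],[-0.115,-0.088,-0.003],[-0.137,-0.104,-0.003],[-0.158,-0.12,-0.003],[-0.18,-0.137,-0.003]],"turn":[[0,0,-0.03],[0,0,-0.08],[0,0,-0.13],[0,0,-0.18],[0,0,-0.24],[0,0,-0.3],[0,0,-0.36],[0,0,-0.42],[0,0,-0.48],[0,0,-0.519]]}'; python3 -c "
from lib import *
go((.6124,-.1633,.11),3.4)"
```

```text
clock: 13.73
position: [0.5366, -0.0465, 0.1087]
eef_rot: [-0.001, -0.031, 1.0, 0.0]
contact_force: [0.6, 0.5, -2.0]
finger_gap: 0.0111
gripper_force: 39.3
xyz [-0.0684 -0.1213 -0.0014] turn [ 0.    -0.002  0.004]
```

```bash
python3 -m crank '{"xyz":[[-0.01,-0.018,0],[-0.02,-0.036,0],[-0.031,-0.055,0],[-0.042,-0.074,0],[-0.051,-0.092,0],[-0.059,-0.106,0],[-0.065,-0.115,0],[-0.068,-0.12,0],[-0.0684,-0.1213,0],[-0.0684,-0.1213,0]],"turn":[[0,0,0],[0,0,0],[0,0,0],[0,0,0],[0,0,0],[0,0,0],[0,0,0],[0,0,0],[0,0,0],[0,0,0]]}';python3 -m crank '{"xyz":[[0,0,0.008],[0,0,0.016],[0,0,0.024],[0,0,0.032],[0,0,0.038],[0,0,0.042],[0,0,0.044],[0,0,0.0455],[0,0,0.0465],[0,0,0.047]],"turn":[[0,0,0],[0,0,0],[0,0,0],[0,0,0],[0,0,0],[0,0,0],[0,0,0],[0,0,0],[0,0,0],[0,0,0]]}'; python3 -c "
from lib import *
go((.6239,-.1546,.062),3.4)"
```

```text
clock: 14.57
position: [0.6117, -0.162, 0.1091]
eef_rot: [-0.0, -0.03, 1.0, 0.0]
contact_force: [-0.3, -0.1, -3.2]
finger_gap: 0.0112
gripper_force: 39.3
clock: 15.4
position: [0.6121, -0.1625, 0.0627]
eef_rot: [0.0, -0.03, 1.0, -0.0]
contact_force: [-0.8, 0.4, -2.3]
finger_gap: 0.0112
gripper_force: 39.3
xyz [-0.0123  0.0072  0.0007] turn [-0.  0.  0.]
```

```bash
python3 -m crank '{"xyz":[[0,0,0.0005],[0,0,0.001],[0,0.001,0.001],[0,0.002,0.001],[0,0.003,0.001],[0,0.004,0.001],[0,0.005,0.001],[0,0.006,0.001],[0,0.007,0.001],[0,0.008,0.001]],"turn":[[0,0,0],[0,0,0],[0,0,0],[0,0,0],[0,0,0],[0,0,0],[0,0,0],[0,0,0],[0,0,0],[0,0,0]]}';python3 -m crank '{"xyz":[[0,0.0005,0],[0,0.001,0],[0,0.0015,0],[0,0.002,0],[0,0.002,0],[0,0.002,0],[0,0.002,0],[0,0.002,0],[0,0.002,0],[0,0.002,0]],"turn":[[0,0,0],[0,0,0],[0,0,0],[0,0,0],[0,0,0],[0,0,0],[0,0,0],[0,0,0],[0,0,0],[0,0,0]]}'
```

```text
clock: 16.23
position: [0.612, -0.1562, 0.0624]
eef_rot: [0.001, -0.029, 1.0, -0.001]
contact_force: [-0.3, -12.5, 6.2]
finger_gap: 0.0108
gripper_force: 40.8
clock: 17.07
position: [0.612, -0.1558, 0.0626]
eef_rot: [0.001, -0.029, 1.0, -0.002]
contact_force: [1.5, -16.1, 6.0]
finger_gap: 0.0111
gripper_force: 41.4
```

```bash
python3 -m crank '{"xyz":[[0,-0.001,-0.0005],[-0.002,-0.001,-0.0005],[-0.004,-0.001,-0.0005],[-0.005,-0.001,-0.0005],[-0.006,-0.001,-0.0005],[-0.007,-0.001,-0.0005],[-0.008,-0.001,-0.0005],[-0.009,-0.001,-0.0005],[-0.01,-0.001,-0.0005],[-0.01,-0.001,-0.0005]],"turn":[[0,0,0],[0,0,0],[0,0,0],[0,0,0],[0,0,0],[0,0,0],[0,0,0],[0,0,0],[0,0,0],[0,0,0]]}';python3 -m crank '{"xyz":[[-0.0005,0,0],[-0.001,0,0],[-0.0015,0,0],[-0.002,0,0],[-0.0025,0,0],[-0.003,0,0],[-0.003,0,0],[-0.003,0,0],[-0.003,0,0],[-0.003,0,0]],"turn":[[0,0,0],[0,0,0],[0,0,0],[0,0,0],[0,0,0],[0,0,0],[0,0,0],[0,0,0],[0,0,0],[0,0,0]]}'
```

```text
clock: 17.9
position: [0.6192, -0.1559, 0.0625]
eef_rot: [-0.002, -0.029, 1.0, -0.001]
contact_force: [-18.4, -12.1, 19.5]
finger_gap: 0.011
gripper_force: 42.6
clock: 18.73
position: [0.6221, -0.1558, 0.0625]
eef_rot: [-0.002, -0.029, 1.0, -0.001]
contact_force: [-19.8, -12.5, 19.4]
finger_gap: 0.011
gripper_force: 42.6
```

```bash
python3 -m crank '{"xyz":[[0,-0.001,-0.0005],[0,-0.001,-0.001],[0,-0.001,-0.001],[0,-0.001,-0.001],[0,-0.001,-0.001],[0,-0.001,-0.001],[0,-0.001,-0.001],[0,-0.001,-0.001],[0,-0.001,-0.001],[0,-0.001,-0.001]],"turn":[[0,0,0],[0,0,0],[0,0,0],[0,0,0],[0,0,0],[0,0,0],[0,0,0],[0,0,0],[0,0,0],[0,0,0]]}';python3 - <<'E'
from lib import *
b,W=shot("scene","s3")
cv2.imwrite("pics/d3.png",cv2.resize(b[190:290,170:350],None,fx=4,fy=4,interpolation=cv2.INTER_CUBIC))
go((.6239,-.1546,.062),3.4)
E
```

```text
clock: 19.57
position: [0.6231, -0.1556, 0.0627]
eef_rot: [-0.001, -0.029, 1.0, -0.001]
contact_force: [-7.0, -10.1, 2.1]
finger_gap: 0.0111
gripper_force: 40.3
xyz [-0.0009  0.0009  0.0007] turn [-0.002 -0.003 -0.002]
```

View pics/d3.png

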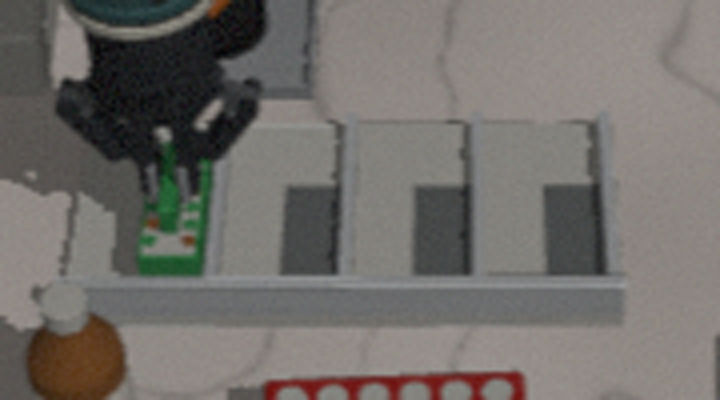

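The cassette is against the left fence and near the back fence, with its end at crop (172,268). I'll keep pushing in x.

```bash
python3 -m crank '{"xyz":[[-0.0005,0,0],[-0.001,0,0],[-0.0015,0,0],[-0.002,0,0],[-0.0025,0,0],[-0.003,0,0],[-0.003,0,0],[-0.003,0,0],[-0.003,0,0],[-0.003,0,0]],"turn":[[0,0,0],[0,0,0],[0,0,0],[0,0,0],[0,0,0],[0,0,0],[0,0,0],[0,0,0],[0,0,0],[0,0,0]]}'; python3 -m crank '{"xyz":[[-0.0005,0,0],[-0.001,0,0],[-0.0015,0,0],[-0.002,0,0],[-0.002,0,0],[-0.002,0,0],[-0.002,0,0],[-0.002,0,0],[-0.002,0,0],[-0.002,0,0]],"turn":[[0,0,0],[0,0,0],[0,0,0],[0,0,0],[0,0,0],[0,0,0],[0,0,0],[0,0,0],[0,0,0],[0,0,0]]}'
```

```text
clock: 20.45
position: [0.6242, -0.1557, 0.0627]
eef_rot: [-0.003, -0.029, 1.0, -0.001]
contact_force: [-22.1, -8.5, 13.3]
finger_gap: 0.0111
gripper_force: 41.9
clock: 21.28
position: [0.6243, -0.1557, 0.0626]
eef_rot: [-0.005, -0.028, 1.0, -0.0]
contact_force: [-39.0, -6.6, 27.3]
finger_gap: 0.0111
gripper_force: 43.7
```

```bash
python3 -m crank '{"xyz":[[0.001,0,0],[0.002,0,0],[0.003,0,0],[0.004,0,0],[0.004,0,0],[0.004,0,0],[0.004,0,0],[0.004,0,0],[0.004,0,0],[0.004,0,0]],"turn":[[0,0,0],[0,0,0],[0,0,0],[0,0,0],[0,0,0],[0,0,0],[0,0,0],[0,0,0],[0,0,0],[0,0,0]]}'; python3 -m crank '{"xyz":[[0,0,0],[0,0,0],[0,0,0],[0,0,0],[0,0,0],[0,0,-0.01],[0,0,-0.03],[0,0,-0.06],[0,0,-0.085],[0,0,-0.1]],"turn":[[0,0,0],[0,0,0],[0,0,0],[0,0,0],[0,0,0],[0,0,0],[0,0,0],[0,0,0],[0,0,0],[0,0,0]]}' 0.5; sed -i 's/"t1"/None/;s/"s1"/None/;s/,"orange"/,"x"/;s/for c in TR/import sys\nfor c in sys.argv[1:]/' see.py; python3 see.py yellow blue red; python3 -c "
from lib import *
go((.415,.3286,.16),-21)"
```

```text
clock: 22.12
position: [0.6242, -0.1555, 0.0628]
eef_rot: [-0.001, -0.029, 1.0, -0.001]
contact_force: [-6.7, -8.9, 2.3]
finger_gap: 0.011
gripper_force: 40.3
clock: 22.95
position: [0.6263, -0.1539, 0.1668]
eef_rot: [0.002, -0.03, 1.0, -0.0]
contact_force: [0.6, 0.2, -0.2]
finger_gap: 0.0426
gripper_force: 0.0
yellow top (array([0.41506567, 0.32902521]), np.float32(-21.442078), [41.2, 99.6]) rib (array([0.4149895 , 0.32834982]), np.float32(-21.51606)) 105 ztop [0.0664 0.0699]
blue top (array([0.59444421, 0.28053165]), np.float32(12.244873), [39.7, 91.3]) rib (array([0.59752368, 0.281207  ]), np.float32(12.353638)) 94 ztop [0.067  0.0694]
red top (array([0.54722144, 0.39627774]), np.float32(18.128067), [41.5, 99.4]) rib (array([0.5474043 , 0.39638409]), np.float32(18.10453)) 107 ztop [0.0672 0.0689]
xyz [0.1829 0.4943 0.0054] turn [0.    0.006 0.542]
```

```bash
python3 -c "
from lib import *
go((.598,.2812,.165),12.3)"
```

```text
xyz [0.003  0.4361 0.0013] turn [-0.002  0.006 -0.198]
```

```bash
python3 -m crank '{"xyz":[[0,0.015,0],[0,0.045,0],[0,0.08,0],[0,0.115,0],[0,0.15,0],[0,0.185,0],[0,0.22,0],[0,0.255,0],[0,0.29,0],[0.002,0.325,0]],"turn":[[0,0,-0.02],[0,0,-0.04],[0,0,-0.06],[0,0,-0.08],[0,0,-0.1],[0,0,-0.12],[0,0,-0.14],[0,0,-0.16],[0,0,-0.18],[-0.002,0.004,-0.198]]}'; python3 -c "
from lib import *
go((.598,.2812,.1),12.3)"
```

```text
clock: 23.88
position: [0.6031, 0.1731, 0.1625]
eef_rot: [-0.002, -0.108, 0.994, 0.001]
contact_force: [1.1, -0.5, -0.5]
finger_gap: 0.0428
gripper_force: 0.0
xyz [-0.0185  0.1065  0.0626] turn [ 0.002 -0.005  0.003]
```

```bash
python3 -m crank '{"xyz":[[-0.003,0.015,0.01],[-0.006,0.035,0.02],[-0.01,0.055,0.03],[-0.014,0.075,0.04],[-0.0165,0.09,0.05],[-0.018,0.1,0.056],[-0.0185,0.104,0.06],[-0.0185,0.1065,0.0626],[-0.0185,0.1065,0.0626],[-0.0185,0.1065,0.0626]],"turn":[[0,0,0],[0,0,0],[0,0,0],[0,-0.002,0],[0,-0.004,0],[0,-0.005,0],[0,-0.005,0.003],[0,-0.005,0.003],[0,-0.005,0.003],[0,-0.005,0.003]]}'; python3 -c "
from lib import *
go((.598,.2812,.047),12.3)"
```

```text
clock: 24.72
position: [0.5997, 0.2777, 0.1008]
eef_rot: [0.001, -0.106, 0.994, 0.001]
contact_force: [0.2, 0.2, 0.9]
finger_gap: 0.0426
gripper_force: 0.0
xyz [0.001  0.0037 0.0538] turn [ 0.002  0.002 -0.004]
```

```bash
python3 -m crank '{"xyz":[[0,0.002,0.01],[0,0.003,0.02],[0.001,0.003,0.03],[0.001,0.003,0.038],[0.001,0.003,0.044],[0.001,0.003,0.049],[0.001,0.003,0.052],[0.001,0.003,0.0538],[0.001,0.003,0.0538],[0.001,0.003,0.0538]],"turn":[[0.002,0.002,0],[0.002,0.002,0],[0.002,0.002,0],[0.002,0.002,0],[0.002,0.002,0],[0.002,0.002,0],[0.002,0.002,0],[0.002,0.002,0],[0.002,0.002,0],[0.002,0.002,0]]}'; python3 -m crank '{"xyz":[[0,0,0],[0,0,0],[0,0,0],[0,0,0],[0,0,0],[0,0,0],[0,0,0],[0,0,0],[0,0,0],[0,0,0]],"turn":[[0,0,0],[0,0,0],[0,0,0],[0,0,0],[0,0,0],[0,0,0],[0,0,0],[0,0,0],[0,0,0],[0,0,0]]}' 0 40;  python3 -m crank '{"xyz":[[0,0,-0.004],[0,0,-0.01],[0,0,-0.02],[0,0,-0.03],[0,0,-0.04],[0,0,-0.05],[0,0,-0.055],[0,0,-0.06],[0,0,-0.06],[0,0,-0.06]],"turn":[[0,0,0],[0,0,0],[0,0,0],[0,0,0],[0,0,0],[0,0,0],[0,0,0],[0,0,0],[0,0,0],[0,0,0]]}';python3 -c "
from lib import *
go((.6071,-.0753,.11),3.4)"
```

```text
clock: 25.55
position: [0.5979, 0.2816, 0.047]
eef_rot: [-0.0, -0.106, 0.994, 0.0]
contact_force: [-0.9, 0.1, -0.1]
finger_gap: 0.043
gripper_force: 0.0
clock: 26.38
position: [0.5978, 0.2817, 0.047]
eef_rot: [-0.0, -0.106, 0.994, 0.0]
contact_force: [-0.8, 0.7, 5.5]
finger_gap: 0.0112
gripper_force: 44.1
clock: 27.22
position: [0.5977, 0.2816, 0.1067]
eef_rot: [-0.0, -0.106, 0.994, 0.0]
contact_force: [-0.5, 0.2, -2.7]
finger_gap: 0.0108
gripper_force: 43.0
xyz [ 0.0661 -0.3508 -0.0033] turn [ 0.    -0.001  0.195]
```

```bash
python3 -m crank '{"xyz":[[0.002,-0.01,-0.003],[0.005,-0.026,-0.003],[0.009,-0.047,-0.003],[0.013,-0.07,-0.003],[0.018,-0.095,-0.003],[0.023,-0.12,-0.003],[0.027,-0.145,-0.003],[0.032,-0.17,-0.003],[0.037,-0.195,-0.003],[0.041,-0.22,-0.003]],"turn":[[0,0,0.02],[0,0,0.04],[0,0,0.06],[0,0,0.08],[0,0,0.1],[0,0,0.12],[0,0,0.14],[0,0,0.16],[0,0,0.18],[0,0,0.195]]}'; python3 -c "
from lib import *
go((.6071,-.0758,.11),3.4)"
```

```text
clock: 28.05
position: [0.6032, 0.0539, 0.1097]
eef_rot: [-0.001, -0.028, 1.0, -0.0]
contact_force: [0.9, -0.9, -2.9]
finger_gap: 0.011
gripper_force: 43.0
xyz [ 0.0033 -0.1297 -0.0003] turn [-0.001 -0.001 -0.005]
```

```bash
python3 -m crank '{"xyz":[[0,-0.022,0],[0.001,-0.044,0],[0.002,-0.066,0],[0.002,-0.085,0],[0.003,-0.102,0],[0.003,-0.115,0],[0.003,-0.123,0],[0.003,-0.128,0],[0.003,-0.13,0],[0.003,-0.13,0]],"turn":[[0,0,0],[0,0,0],[0,0,0],[0,0,0],[0,0,0],[0,0,0],[0,0,0],[0,0,0],[0,0,0],[0,0,-0.004]]}';python3 -m crank '{"xyz":[[0,0,0.008],[0,0,0.016],[0,0,0.024],[0,0,0.032],[0,0,0.038],[0,0,0.042],[0,0,0.044],[0,0,0.0455],[0,0,0.0465],[0,0,0.047]],"turn":[[0,0,0],[0,0,0],[0,0,0],[0,0,0],[0,0,0],[0,0,0],[0,0,0],[0,0,0],[0,0,0],[0,0,0]]}'; python3 -c "
from lib import *
go((.619,-.0677,.0625),3.4)"
```

```text
clock: 28.88
position: [0.6087, -0.072, 0.1096]
eef_rot: [-0.0, -0.031, 1.0, 0.0]
contact_force: [0.7, -0.4, -3.2]
finger_gap: 0.0108
gripper_force: 43.0
clock: 29.72
position: [0.6089, -0.0721, 0.0628]
eef_rot: [-0.0, -0.031, 1.0, -0.0]
contact_force: [0.3, 0.3, -1.5]
finger_gap: 0.011
gripper_force: 43.0
xyz [-0.0103  0.0038  0.0003] turn [-0.    -0.     0.004]
```

```bash
python3 -m crank '{"xyz":[[0,0.001,0.0002],[0,0.002,0.0002],[0,0.003,0.0002],[0,0.004,0.0002],[0,0.005,0.0002],[0,0.0055,0.0002],[0,0.006,0.0002],[0,0.006,0.0002],[0,0.006,0.0002],[0,0.006,0.0002]],"turn":[[0,0,0.002],[0,0,0.004],[0,0,0.004],[0,0,0.004],[0,0,0.004],[0,0,0.004],[0,0,0.004],[0,0,0.004],[0,0,0.004],[0,0,0.004]]}';python3 -m crank '{"xyz":[[-0.001,-0.0005,0],[-0.002,-0.0005,0],[-0.004,-0.0005,0],[-0.006,-0.0005,0],[-0.008,-0.0005,0],[-0.009,-0.0005,0],[-0.01,-0.0005,-0.0003],[-0.011,-0.0005,-0.0005],[-0.012,-0.0005,-0.0005],[-0.012,-0.0005,-0.0005]],"turn":[[0,0,0],[0,0,0],[0,0,0],[0,0,0],[0,0,0],[0,0,0],[0,0,0],[0,0,0],[0,0,0],[0,0,0]]}';python3 -m crank '{"xyz":[[-0.0005,0,0],[-0.001,0,0],[-0.0015,0,0],[-0.002,0,0],[-0.002,0,0],[-0.002,0,0],[-0.002,0,0],[-0.002,0,0],[-0.002,0,0],[-0.002,0,0]],"turn":[[0,0,0],[0,0,0],[0,0,0],[0,0,0],[0,0,0],[0,0,0],[0,0,0],[0,0,0],[0,0,0],[0,0,0]]}'
```

```text
clock: 30.55
position: [0.6088, -0.0683, 0.063]
eef_rot: [0.0, -0.029, 1.0, -0.001]
contact_force: [1.8, -11.0, -0.8]
finger_gap: 0.0111
gripper_force: 43.5
clock: 31.38
position: [0.6166, -0.068, 0.0625]
eef_rot: [-0.004, -0.029, 1.0, -0.001]
contact_force: [-28.1, -9.0, 16.1]
finger_gap: 0.0109
gripper_force: 45.6
clock: 32.22
position: [0.6166, -0.068, 0.0625]
eef_rot: [-0.006, -0.029, 1.0, -0.0]
contact_force: [-43.9, -8.0, 30.3]
finger_gap: 0.011
gripper_force: 47.6
```

```bash
python3 -m crank '{"xyz":[[0.001,0,0],[0.002,0,0],[0.003,0,0],[0.004,0,0],[0.0045,-0.0005,0],[0.0045,-0.0005,0],[0.0045,-0.0005,0],[0.0045,-0.0005,0],[0.0045,-0.0005,0],[0.0045,-0.0005,0]],"turn":[[0,0,0],[0,0,0],[0,0,0],[0,0,0],[0,0,0],[0,0,0],[0,0,0],[0,0,0],[0,0,0],[0,0,0]]}'; python3 -m crank '{"xyz":[[0,0,0],[0,0,0],[0,0,0],[0,0,0],[0,0,0],[0,0,-0.01],[0,0,-0.03],[0,0,-0.06],[0,0,-0.085],[0,0,-0.1]],"turn":[[0,0,0],[0,0,0],[0,0,0],[0,0,0],[0,0,0],[0,0,0],[0,0,0],[0,0,0],[0,0,0],[0,0,0]]}' 0.5; python3 see.py yellow red; python3 -c "
from lib import *
go((.5473,.3964,.165),18.2)"
```

```text
clock: 33.05
position: [0.6165, -0.068, 0.0626]
eef_rot: [-0.002, -0.029, 1.0, -0.001]
contact_force: [-6.4, -7.3, -1.4]
finger_gap: 0.0115
gripper_force: 43.0
clock: 33.88
position: [0.6189, -0.0667, 0.1667]
eef_rot: [0.001, -0.03, 1.0, -0.0]
contact_force: [-0.6, -0.2, 0.2]
finger_gap: 0.0427
gripper_force: 0.0
yellow top (array([0.41503128, 0.32878244]), np.float32(-20.658478), [40.7, 99.7]) rib (array([0.41510803, 0.32865054]), np.float32(-21.51606)) 101 ztop [0.0674 0.0687]
red top (array([0.54709625, 0.39649811]), np.float32(18.21167), [41.1, 99.5]) rib (array([0.5474043 , 0.39638409]), np.float32(18.10453)) 105 ztop [0.0673 0.0693]
xyz [0.0446 0.4665 0.0015] turn [-0.001  0.005 -0.329]
```

```bash
python3 -m crank '{"xyz":[[0.001,0.015,0],[0.004,0.045,0],[0.008,0.08,0],[0.011,0.115,0],[0.015,0.15,0],[0.018,0.185,0],[0.021,0.22,0],[0.025,0.255,0],[0.028,0.29,0],[0.032,0.325,0]],"turn":[[0,0,-0.03],[0,0,-0.06],[0,0,-0.1],[0,0,-0.13],[0,0,-0.16],[0,0,-0.2],[0,0,-0.23],[0,0,-0.26],[0,0,-0.3],[-0.001,0.005,-0.329]]}'; python3 -c "
from lib import *
go((.5473,.3964,.1),18.2)"
```

```text
clock: 34.82
position: [0.5656, 0.2581, 0.1626]
eef_rot: [-0.003, -0.16, 0.987, 0.0]
contact_force: [0.6, -0.0, 0.1]
finger_gap: 0.0426
gripper_force: 0.0
xyz [-0.0266  0.1369  0.0627] turn [ 0.002 -0.007  0.004]
```

```bash
python3 -m crank '{"xyz":[[-0.004,0.02,0.01],[-0.008,0.045,0.02],[-0.014,0.07,0.03],[-0.018,0.093,0.04],[-0.022,0.112,0.05],[-0.024,0.125,0.056],[-0.026,0.132,0.06],[-0.0266,0.136,0.0626],[-0.0266,0.137,0.0626],[-0.0266,0.137,0.0626]],"turn":[[0,0,0],[0,0,0],[0,0,0],[0,-0.002,0],[0,-0.004,0],[0.001,-0.005,0],[0.001,-0.005,0.002],[0.001,-0.005,0.002],[0.001,-0.005,0.002],[0.001,-0.005,0.002]]}'; python3 -m crank '{"xyz":[[0,0,0],[0,0,0],[0,0,0],[0,0,0],[0,0,0],[0,0,0],[0,0,0],[0,0,0],[0,0,0],[0,0,0]],"turn":[[0,0,0],[0,0,0],[0,0,0],[0,0,0],[0,0,0],[0,0,0],[0,0,0],[0,0,0],[0,0,0],[0,0,0]]}'; python3 -c "
from lib import *
go((.5473,.3964,.047),18.2)"; python3 see.py red
```

```text
clock: 35.65
position: [0.5493, 0.3937, 0.1008]
eef_rot: [-0.0, -0.157, 0.988, 0.0]
contact_force: [0.0, -1.1, -1.0]
finger_gap: 0.0427
gripper_force: 0.0
clock: 36.48
position: [0.5489, 0.3945, 0.1005]
eef_rot: [-0.0, -0.158, 0.988, 0.0]
contact_force: [0.3, 0.0, -0.2]
finger_gap: 0.0425
gripper_force: 0.0
xyz [0.0009 0.0023 0.0535] turn [ 0.001 -0.001 -0.002]
red top (array([0.52704633, 0.39016724]), np.float32(14.574043), [42.8, 58.3]) rib (array([0.53675049, 0.38705685]), np.float32(-75.64181)) 73 ztop [0.1578 0.0692]
```

```bash
python3 -m crank '{"xyz":[[0,0.002,0.01],[0,0.002,0.02],[0.001,0.002,0.03],[0.001,0.002,0.038],[0.001,0.002,0.044],[0.001,0.002,0.049],[0.001,0.002,0.052],[0.001,0.002,0.0535],[0.001,0.002,0.0535],[0.001,0.002,0.0535]],"turn":[[0,0,0],[0,0,0],[0,0,0],[0,0,0],[0,0,0],[0,0,0],[0,0,0],[0,0,0],[0,0,0],[0,0,0]]}'; python3 -m crank '{"xyz":[[0,0,0],[0,0,0],[0,0,0],[0,0,0],[0,0,0],[0,0,0],[0,0,0],[0,0,0],[0,0,0],[0,0,0]],"turn":[[0,0,0],[0,0,0],[0,0,0],[0,0,0],[0,0,0],[0,0,0],[0,0,0],[0,0,0],[0,0,0],[0,0,0]]}' 0 40;  python3 -m crank '{"xyz":[[0,0,-0.004],[0,0,-0.01],[0,0,-0.02],[0,0,-0.03],[0,0,-0.04],[0,0,-0.05],[0,0,-0.055],[0,0,-0.06],[0,0,-0.06],[0,0,-0.06]],"turn":[[0,0,0],[0,0,0],[0,0,0],[0,0,0],[0,0,0],[0,0,0],[0,0,0],[0,0,0],[0,0,0],[0,0,0]]}';python3 -c "
from lib import *
go((.6028,.0132,.115),3.4)"
```

```text
clock: 37.42
position: [0.5475, 0.3962, 0.0473]
eef_rot: [-0.0, -0.157, 0.988, 0.0]
contact_force: [-0.1, -0.2, 0.5]
finger_gap: 0.0428
gripper_force: 0.0
clock: 38.25
position: [0.5473, 0.3963, 0.0472]
eef_rot: [-0.0, -0.158, 0.988, 0.0]
contact_force: [-2.7, 1.5, 4.3]
finger_gap: 0.011
gripper_force: 44.1
clock: 39.08
position: [0.5473, 0.3961, 0.107]
eef_rot: [-0.0, -0.157, 0.988, 0.0]
contact_force: [0.6, -0.3, -3.5]
finger_gap: 0.0113
gripper_force: 43.1
xyz [ 0.0663 -0.3811 -0.0082] turn [ 0.001 -0.001  0.327]
```

```bash
python3 -m crank '{"xyz":[[0.002,-0.01,-0.003],[0.005,-0.026,-0.005],[0.008,-0.047,-0.008],[0.012,-0.07,-0.008],[0.017,-0.097,-0.008],[0.022,-0.125,-0.008],[0.027,-0.153,-0.008],[0.032,-0.18,-0.008],[0.037,-0.208,-0.008],[0.041,-0.235,-0.008]],"turn":[[0,0,0.03],[0,0,0.06],[0,0,0.1],[0,0,0.13],[0,0,0.16],[0,0,0.2],[0,0,0.23],[0,0,0.26],[0,0,0.3],[0,0,0.327]]}'; python3 -c "
from lib import *
go((.6028,.0132,.11),3.4)"
```

```text
clock: 39.92
position: [0.5813, 0.1558, 0.1152]
eef_rot: [-0.0, -0.027, 1.0, 0.0]
contact_force: [0.4, 0.4, -2.5]
finger_gap: 0.0108
gripper_force: 43.1
xyz [-0.0138 -0.1435  0.0052] turn [ 0.    -0.001 -0.007]
```

```bash
python3 -m crank '{"xyz":[[-0.002,-0.022,0],[-0.004,-0.045,0],[-0.006,-0.07,0.002],[-0.009,-0.093,0.004],[-0.011,-0.113,0.005],[-0.012,-0.128,0.005],[-0.014,-0.138,0.005],[-0.014,-0.143,0.005],[-0.014,-0.145,0.005],[-0.014,-0.145,0.005]],"turn":[[0,0,0],[0,0,0],[0,0,0],[0,0,0],[0,0,0],[0,0,0],[0,0,0],[0,0,0],[0,0,0],[0,0,-0.002]]}';python3 -m crank '{"xyz":[[0,0,0.008],[0,0,0.016],[0,0,0.024],[0,0,0.032],[0,0,0.038],[0,0,0.042],[0,0,0.044],[0,0,0.0455],[0,0,0.0465],[0,0,0.047]],"turn":[[0,0,0],[0,0,0],[0,0,0],[0,0,0],[0,0,0],[0,0,0],[0,0,0],[0,0,0],[0,0,0],[0,0,0]]}'; python3 -c "
from lib import *
go((.6138,.0198,.0625),3.4)"
```

```text
clock: 40.75
position: [0.6039, 0.0159, 0.1099]
eef_rot: [-0.0, -0.03, 1.0, 0.0]
contact_force: [0.4, 0.2, -3.2]
finger_gap: 0.011
gripper_force: 43.1
clock: 41.58
position: [0.6042, 0.0161, 0.0629]
eef_rot: [-0.0, -0.031, 1.0, 0.0]
contact_force: [0.4, -0.6, -2.9]
finger_gap: 0.011
gripper_force: 43.1
xyz [-0.0098  0.0031  0.0004] turn [ 0.001 -0.     0.002]
```

```bash
python3 -m crank '{"xyz":[[0,0.001,0.0002],[0,0.002,0.0003],[0,0.003,0.0003],[0,0.004,0.0003],[0,0.005,0.0003],[0,0.005,0.0003],[0,0.005,0.0003],[0,0.005,0.0003],[0,0.005,0.0003],[0,0.005,0.0003]],"turn":[[0,0,0.002],[0,0,0.003],[0,0,0.003],[0,0,0.003],[0,0,0.003],[0,0,0.003],[0,0,0.003],[0,0,0.003],[0,0,0.003],[0,0,0.003]]}';python3 -m crank '{"xyz":[[-0.001,0,0],[-0.002,0,0],[-0.004,0,0],[-0.006,0,0],[-0.008,0,0],[-0.009,0,0],[-0.01,0,-0.0003],[-0.011,0,-0.0005],[-0.012,0,-0.0005],[-0.012,0,-0.0005]],"turn":[[0,0,0],[0,0,0],[0,0,0],[0,0,0],[0,0,0],[0,0,0],[0,0,0],[0,0,0],[0,0,0],[0,0,0]]}';python3 -m crank '{"xyz":[[-0.0005,0,0],[-0.001,0,0],[-0.0015,0,0],[-0.002,0,0],[-0.002,0,0],[-0.002,0,0],[-0.002,0,0],[-0.002,0,0],[-0.002,0,0],[-0.002,0,0]],"turn":[[0,0,0],[0,0,0],[0,0,0],[0,0,0],[0,0,0],[0,0,0],[0,0,0],[0,0,0],[0,0,0],[0,0,0]]}'
```

```text
clock: 42.42
position: [0.6041, 0.0193, 0.0629]
eef_rot: [0.0, -0.029, 1.0, -0.001]
contact_force: [2.2, -9.4, 0.4]
finger_gap: 0.0108
gripper_force: 43.5
clock: 43.25
position: [0.6115, 0.0197, 0.0625]
eef_rot: [-0.005, -0.029, 1.0, -0.001]
contact_force: [-32.4, -10.1, 21.4]
finger_gap: 0.0108
gripper_force: 46.2
clock: 44.08
position: [0.6117, 0.0197, 0.0624]
eef_rot: [-0.007, -0.029, 1.0, -0.0]
contact_force: [-48.3, -10.7, 33.8]
finger_gap: 0.0111
gripper_force: 48.2
```

```bash
python3 -m crank '{"xyz":[[0.001,0,0],[0.002,0,0],[0.003,0,0],[0.004,0,0],[0.005,-0.0005,0],[0.005,-0.0005,0],[0.005,-0.0005,0],[0.005,-0.0005,0],[0.005,-0.0005,0],[0.005,-0.0005,0]],"turn":[[0,0,0],[0,0,0],[0,0,0],[0,0,0],[0,0,0],[0,0,0],[0,0,0],[0,0,0],[0,0,0],[0,0,0]]}'; python3 -m crank '{"xyz":[[0,0,0],[0,0,0],[0,0,0],[0,0,0],[0,0,0],[0,0,-0.01],[0,0,-0.03],[0,0,-0.06],[0,0,-0.085],[0,0,-0.1]],"turn":[[0,0,0],[0,0,0],[0,0,0],[0,0,0],[0,0,0],[0,0,0],[0,0,0],[0,0,0],[0,0,0],[0,0,0]]}' 0.5; python3 see.py yellow; python3 -c "
from lib import *
go((.415,.3286,.165),-21)"
```

```text
clock: 44.92
position: [0.6115, 0.0198, 0.0626]
eef_rot: [-0.002, -0.029, 1.0, -0.0]
contact_force: [-6.9, -7.1, -1.5]
finger_gap: 0.0107
gripper_force: 43.2
clock: 45.75
position: [0.6138, 0.021, 0.1667]
eef_rot: [0.001, -0.029, 1.0, 0.0]
contact_force: [-0.4, 0.0, 0.2]
finger_gap: 0.0427
gripper_force: 0.0
yellow top (array([0.41498898, 0.32888391]), np.float32(-20.794067), [40.7, 99.8]) rib (array([0.41510663, 0.32864752]), np.float32(-21.562042)) 104 ztop [0.0667 0.0692]
xyz [0.1809 0.3187 0.0012] turn [0.002 0.005 0.541]
```

```bash
python3 -m crank '{"xyz":[[0.01,0.018,0],[0.028,0.05,0],[0.048,0.085,0],[0.068,0.12,0],[0.088,0.155,0],[0.108,0.19,0],[0.128,0.225,0],[0.148,0.26,0],[0.165,0.29,0],[0.173,0.305,0]],"turn":[[0,0,0.04],[0,0,0.1],[0,0,0.16],[0,0,0.22],[0,0,0.28],[0,0,0.34],[0,0,0.4],[0,0,0.46],[0,0.003,0.52],[0.002,0.005,0.541]]}'; python3 -m crank '{"xyz":[[0,0,0.01],[0,0,0.02],[0,0,0.03],[0,0,0.04],[0,0,0.05],[0,0,0.056],[0,0,0.06],[0,0,0.06],[0,0,0.06],[0,0,0.06]],"turn":[[0,0,0],[0,0,0],[0,0,0],[0,0,0],[0,0,0],[0,0,0],[0,0,0],[0,0,0],[0,0,0],[0,0,0]]}'; python3 -c "
from lib import *
go((.415,.3286,.047),-21)"
```

```text
clock: 46.68
position: [0.4191, 0.319, 0.1632]
eef_rot: [-0.003, 0.181, 0.983, -0.0]
contact_force: [0.1, -0.0, -0.5]
finger_gap: 0.0425
gripper_force: 0.0
clock: 47.52
position: [0.4222, 0.3154, 0.1037]
eef_rot: [-0.002, 0.182, 0.983, -0.0]
contact_force: [0.8, -0.2, 0.4]
finger_gap: 0.0427
gripper_force: 0.0
xyz [0.0112 0.0098 0.0567] turn [-0.002 -0.005  0.   ]
```

```bash
python3 -m crank '{"xyz":[[0.003,0.003,0],[0.006,0.006,0.005],[0.009,0.009,0.012],[0.011,0.01,0.022],[0.011,0.01,0.032],[0.011,0.01,0.042],[0.011,0.01,0.05],[0.011,0.01,0.055],[0.011,0.01,0.0567],[0.011,0.01,0.0567]],"turn":[[0,-0.005,0],[-0.002,-0.005,0],[-0.002,-0.005,0],[-0.002,-0.005,0],[-0.002,-0.005,0],[-0.002,-0.005,0],[-0.002,-0.005,0],[-0.002,-0.005,0],[-0.002,-0.005,0],[-0.002,-0.005,0]]}'; python3 -m crank '{"xyz":[[0,0,0],[0,0,0],[0,0,0],[0,0,0],[0,0,0],[0,0,0],[0,0,0],[0,0,0],[0,0,0],[0,0,0]],"turn":[[0,0,0],[0,0,0],[0,0,0],[0,0,0],[0,0,0],[0,0,0],[0,0,0],[0,0,0],[0,0,0],[0,0,0]]}' 0 40;  python3 -m crank '{"xyz":[[0,0,-0.004],[0,0,-0.01],[0,0,-0.02],[0,0,-0.03],[0,0,-0.04],[0,0,-0.05],[0,0,-0.055],[0,0,-0.06],[0,0,-0.06],[0,0,-0.06]],"turn":[[0,0,0],[0,0,0],[0,0,0],[0,0,0],[0,0,0],[0,0,0],[0,0,0],[0,0,0],[0,0,0],[0,0,0]]}';python3 -c "
from lib import *
go((.597,.101,.11),3.4)"
```

```text
clock: 48.35
position: [0.415, 0.3283, 0.0461]
eef_rot: [-0.0, 0.182, 0.983, -0.001]
contact_force: [-0.5, 0.4, 0.2]
finger_gap: 0.0424
gripper_force: 0.0
clock: 49.18
position: [0.415, 0.3287, 0.0467]
eef_rot: [-0.0, 0.182, 0.983, -0.0]
contact_force: [-0.9, -0.4, 1.8]
finger_gap: 0.0113
gripper_force: 43.9
clock: 50.02
position: [0.415, 0.3287, 0.1067]
eef_rot: [-0.0, 0.182, 0.983, -0.0]
contact_force: [-0.2, -0.3, -2.9]
finger_gap: 0.011
gripper_force: 43.4
xyz [-0.2515 -0.1474 -0.0034] turn [-0.    -0.001 -0.542]
```

```bash
python3 -m crank '{"xyz":[[-0.01,-0.006,-0.002],[-0.026,-0.015,-0.003],[-0.046,-0.027,-0.003],[-0.07,-0.041,-0.003],[-0.094,-0.055,-0.003],[-0.118,-0.069,-0.003],[-0.142,-0.083,-0.003],[-0.166,-0.097,-0.003],[-0.19,-0.111,-0.003],[-0.21,-0.123,-0.003]],"turn":[[0,0,-0.03],[0,0,-0.08],[0,0,-0.14],[0,0,-0.2],[0,0,-0.26],[0,0,-0.32],[0,0,-0.38],[0,0,-0.44],[0,0,-0.5],[0,0,-0.542]]}'; python3 -c "
from lib import *
go((.597,.101,.11),3.4)"
```

```text
clock: 50.85
position: [0.5678, 0.1366, 0.1089]
eef_rot: [-0.001, -0.031, 1.0, -0.0]
contact_force: [0.6, -0.5, -1.7]
finger_gap: 0.0111
gripper_force: 43.3
xyz [-0.0269 -0.0373 -0.0011] turn [-0.001 -0.002  0.002]
```

```bash
python3 -m crank '{"xyz":[[-0.006,-0.009,0],[-0.013,-0.018,0],[-0.019,-0.026,0],[-0.023,-0.033,0],[-0.026,-0.036,0],[-0.027,-0.038,0],[-0.027,-0.038,0],[-0.027,-0.038,0],[-0.027,-0.038,0],[-0.027,-0.038,0]],"turn":[[0,0,0],[0,0,0],[0,0,0],[0,0,0],[0,0,0],[0,0,0],[0,0,0],[0,0,0],[0,0,0],[0,0,0]]}';python3 -m crank '{"xyz":[[0,0,0.008],[0,0,0.016],[0,0,0.024],[0,0,0.032],[0,0,0.038],[0,0,0.042],[0,0,0.044],[0,0,0.0455],[0,0,0.0463],[0,0,0.0463]],"turn":[[0,0,0],[0,0,0],[0,0,0],[0,0,0],[0,0,0],[0,0,0],[0,0,0],[0,0,0],[0,0,0],[0,0,0]]}'; python3 -c "
from lib import *
go((.6086,.1076,.0622),3.4)"
```

```text
clock: 51.68
position: [0.596, 0.1028, 0.1096]
eef_rot: [-0.0, -0.03, 1.0, -0.0]
contact_force: [-0.7, -0.6, -2.8]
finger_gap: 0.0112
gripper_force: 43.3
clock: 52.52
position: [0.5964, 0.1022, 0.0634]
eef_rot: [-0.0, -0.03, 1.0, -0.0]
contact_force: [-0.1, 0.6, -2.0]
finger_gap: 0.0111
gripper_force: 43.3
xyz [-0.0125  0.0046  0.0012] turn [-0. -0.  0.]
```

```bash
python3 -m crank '{"xyz":[[0,0.001,0.0003],[0,0.002,0.0006],[0,0.003,0.0008],[0,0.004,0.0008],[0,0.005,0.0008],[0,0.006,0.0008],[0,0.0065,0.0008],[0,0.0065,0.0008],[0,0.0065,0.0008],[0,0.0065,0.0008]],"turn":[[0,0,0],[0,0,0],[0,0,0],[0,0,0],[0,0,0],[0,0,0],[0,0,0],[0,0,0],[0,0,0],[0,0,0]]}';python3 -m crank '{"xyz":[[-0.001,0,0],[-0.003,0,0],[-0.005,0,0],[-0.007,0,0],[-0.009,0,0],[-0.011,0,0],[-0.012,0,-0.0003],[-0.013,0,-0.0005],[-0.014,0,-0.0005],[-0.014,0,-0.0005]],"turn":[[0,0,0],[0,0,0],[0,0,0],[0,0,0],[0,0,0],[0,0,0],[0,0,0],[0,0,0],[0,0,0],[0,0,0]]}';python3 -m crank '{"xyz":[[-0.0005,0,0],[-0.001,0,0],[-0.0015,0,0],[-0.002,0,0],[-0.002,0,0],[-0.002,0,0],[-0.002,0,0],[-0.002,0,0],[-0.002,0,0],[-0.002,0,0]],"turn":[[0,0,0],[0,0,0],[0,0,0],[0,0,0],[0,0,0],[0,0,0],[0,0,0],[0,0,0],[0,0,0],[0,0,0]]}'
```

```text
clock: 53.35
position: [0.5961, 0.1068, 0.0627]
eef_rot: [-0.0, -0.029, 1.0, -0.001]
contact_force: [0.2, -9.3, 1.2]
finger_gap: 0.011
gripper_force: 43.9
clock: 54.18
position: [0.6077, 0.1078, 0.0624]
eef_rot: [-0.003, -0.029, 1.0, -0.001]
contact_force: [-14.2, -9.0, 6.8]
finger_gap: 0.0109
gripper_force: 44.4
clock: 55.02
position: [0.6078, 0.1077, 0.0623]
eef_rot: [-0.005, -0.029, 1.0, -0.001]
contact_force: [-29.6, -10.9, 20.2]
finger_gap: 0.0108
gripper_force: 46.4
```

```bash
python3 -m crank '{"xyz":[[0.001,0,0],[0.002,0,0],[0.003,0,0],[0.0035,-0.0005,0],[0.0035,-0.0005,0],[0.0035,-0.0005,0],[0.0035,-0.0005,0],[0.0035,-0.0005,0],[0.0035,-0.0005,0],[0.0035,-0.0005,0]],"turn":[[0,0,0],[0,0,0],[0,0,0],[0,0,0],[0,0,0],[0,0,0],[0,0,0],[0,0,0],[0,0,0],[0,0,0]]}'; python3 -m crank '{"xyz":[[0,0,0],[0,0,0],[0,0,0],[0,0,0],[0,0,0],[0,0,-0.01],[0,0,-0.03],[0,0,-0.06],[0,0,-0.1],[0,0,-0.13]],"turn":[[0,0,0],[0,0,0],[0,0,0],[0,0,0],[0,0,0],[0,0,0],[0,0,0],[0,0,0],[0,0,0],[0,0,0]]}' 0.5;  python3 -m crank '{"xyz":[[0.02,0.02,0],[0.04,0.04,0],[0.06,0.06,0],[0.08,0.08,0],[0.1,0.1,0],[0.12,0.12,0],[0.14,0.14,0],[0.15,0.16,0],[0.16,0.18,0],[0.16,0.18,0]],"turn":[[0,0,0],[0,0,0],[0,0,0],[0,0,0],[0,0,0],[0,0,0],[0,0,0],[0,0,0],[0,0,0],[0,0,0]]}'; python3 - <<'E'
from lib import *
b,W=shot("top","t5"); bs,Ws=shot("scene","s5")
a=cv2.resize(b[145:225,232:440],None,fx=3.8,fy=3.8,interpolation=cv2.INTER_CUBIC)
c=cv2.resize(bs[205:280,125:335],None,fx=3.76,fy=3.76,interpolation=cv2.INTER_CUBIC)[:,:a.shape[1]]
c=cv2.copyMakeBorder(c,0,0,0,a.shape[1]-c.shape[1],0)
v=np.vstack([a,c]);print(v.shape);cv2.imwrite("pics/deck5.png",v[:600])
E
python3 - <<'E'
from lib import *
import cv2
b=cv2.imread("pics/t5.png"); p,d=capture("top"); W=world("top",cv2.medianBlur(d.astype(np.float32),5)); z=W[...,2]
for c,roi in dict(yellow=(238,155,285,225),red=(270,155,315,225),blue=(300,155,345,225),green=(330,150,376,222)).items():
    m=cassette(b,W,c,roi); uv=np.argwhere(m&(z>.049))[:,::-1]; rib=np.argwhere(m&(z>.073))[:,::-1]
    print(c,rect(onplane("top",uv,.057)),"rib",rect(onplane("top",rib,.083)))
E
```

```text
clock: 55.85
position: [0.6075, 0.1077, 0.0625]
eef_rot: [-0.001, -0.029, 1.0, -0.001]
contact_force: [-3.4, -7.0, -3.0]
finger_gap: 0.0118
gripper_force: 43.1
clock: 56.68
position: [0.6087, 0.1089, 0.1965]
eef_rot: [0.001, -0.03, 1.0, -0.0]
contact_force: [0.4, -0.0, 0.8]
finger_gap: 0.0427
gripper_force: 0.0
clock: 57.52
position: [0.4357, 0.283, 0.194]
eef_rot: [-0.0, -0.032, 0.999, 0.001]
contact_force: [0.4, 0.6, -0.6]
finger_gap: 0.0427
gripper_force: 0.0
(586, 790, 3)
yellow (array([0.56215845, 0.09440104]), np.float32(4.3232117), [39.3, 98.6]) rib (array([0.56328125, 0.09410457]), np.float32(4.5477905), [12.0, 54.5])
red (array([0.61172748, 0.02009028]), np.float32(3.0959167), [37.8, 97.8]) rib (array([0.6108714 , 0.01953505]), np.float32(3.754547), [11.8, 57.1])
blue (array([ 0.61660059, -0.06666454]), np.float32(3.5890503), [37.9, 99.2]) rib (array([ 0.61518896, -0.06755695]), np.float32(-0.113357544), [10.8, 54.3])
green (array([ 0.622242  , -0.15413625]), np.float32(2.9659882), [38.2, 99.3]) rib (array([ 0.62224957, -0.15509149]), np.float32(4.7151794), [12.2, 57.1])
```

View pics/deck5.png

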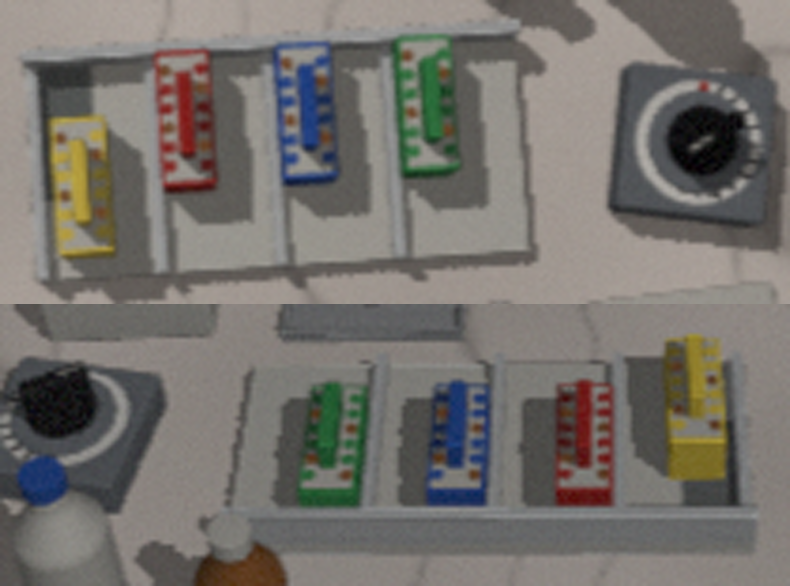

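Green, blue and red sit flush. Yellow has been knocked out of its bay to (.562,.094) and now lies at crop (80,185). I'll grip it again and push it home.

```bash
python3 -c "
from lib import *
go((.5625,.0945,.12),4.4)"
```

```text
xyz [-0.113  -0.1914  0.0736] turn [-0.     0.    -0.022]
```

```bash
python3 -m crank '{"xyz":[[-0.008,-0.013,0],[-0.025,-0.04,0],[-0.045,-0.072,0],[-0.065,-0.105,0.01],[-0.083,-0.138,0.025],[-0.097,-0.163,0.04],[-0.106,-0.18,0.055],[-0.111,-0.188,0.066],[-0.113,-0.191,0.0736],[-0.113,-0.191,0.0736]],"turn":[[0,0,0],[0,0,0],[0,0,0],[0,0,0],[0,0,-0.01],[0,0,-0.02],[0,0,-0.022],[0,0,-0.022],[0,0,-0.022],[0,0,-0.022]]}' 0.5;python3 -m crank '{"xyz":[[0,0,0],[0,0,0],[0,0,0],[0,0,0],[0,0,0],[0,0,0],[0,0,0],[0,0,0],[0,0,0],[0,0,0]],"turn":[[0,0,0],[0,0,0],[0,0,0],[0,0,0],[0,0,0],[0,0,0],[0,0,0],[0,0,0],[0,0,0],[0,0,0]]}'; python3 -c "
from lib import *
go((.5625,.0945,.062),4.4)"
```

```text
clock: 58.5
position: [0.5617, 0.0944, 0.1181]
eef_rot: [-0.001, -0.038, 0.999, -0.0]
contact_force: [-0.6, 0.4, -0.7]
finger_gap: 0.0428
gripper_force: 0.0
clock: 59.33
position: [0.5621, 0.0952, 0.1194]
eef_rot: [-0.0, -0.038, 0.999, -0.0]
contact_force: [-0.5, -0.3, 0.7]
finger_gap: 0.043
gripper_force: 0.0
xyz [-0.0004 -0.0007  0.0574] turn [-0.    -0.001 -0.   ]
```

```bash
python3 -m crank '{"xyz":[[0,0,0.01],[0,0,0.02],[0,0,0.03],[0,0,0.04],[0,0,0.046],[0,0,0.05],[0,0,0.054],[0,0,0.056],[0,0,0.0572],[0,0,0.0572]],"turn":[[0,0,0],[0,0,0],[0,0,0],[0,0,0],[0,0,0],[0,0,0],[0,0,0],[0,0,0],[0,0,0],[0,0,0]]}';python3 -m crank '{"xyz":[[0,0,0],[0,0,0],[0,0,0],[0,0,0],[0,0,0],[0,0,0],[0,0,0],[0,0,0],[0,0,0],[0,0,0]],"turn":[[0,0,0],[0,0,0],[0,0,0],[0,0,0],[0,0,0],[0,0,0],[0,0,0],[0,0,0],[0,0,0],[0,0,0]]}' 0 40; python3 -m crank '{"xyz":[[0,0,-0.001],[0,0,-0.002],[0,0,-0.003],[-0.003,0,-0.003],[-0.008,0.001,-0.003],[-0.014,0.002,-0.003],[-0.02,0.003,-0.003],[-0.026,0.004,-0.003],[-0.03,0.005,-0.003],[-0.032,0.005,-0.003]],"turn":[[0,0,0],[0,0,0],[0,0,0.01],[0,0,0.022],[0,0,0.022],[0,0,0.022],[0,0,0.022],[0,0,0.022],[0,0,0.022],[0,0,0.022]]}';python3 -c "
from lib import *
go((.6065,.1076,.0625),3.4)"
```

```text
clock: 60.17
position: [0.5622, 0.0952, 0.0622]
eef_rot: [-0.0, -0.038, 0.999, -0.0]
contact_force: [-0.5, -0.5, -0.4]
finger_gap: 0.0426
gripper_force: 0.0
clock: 61.0
position: [0.5622, 0.0951, 0.0624]
eef_rot: [-0.0, -0.038, 0.999, -0.0]
contact_force: [-0.4, -1.1, 5.0]
finger_gap: 0.0112
gripper_force: 44.0
clock: 61.83
position: [0.5943, 0.1029, 0.0651]
eef_rot: [-0.0, -0.03, 1.0, -0.0]
contact_force: [-0.5, 0.9, -3.0]
finger_gap: 0.0109
gripper_force: 42.9
xyz [-0.0124  0.0039  0.0025] turn [-0.    -0.001  0.001]
```

```bash
python3 -m crank '{"xyz":[[0,0.001,0.001],[0,0.002,0.002],[0,0.003,0.0022],[0,0.004,0.0024],[0,0.005,0.0024],[0,0.006,0.0024],[0,0.006,0.0024],[0,0.006,0.0024],[0,0.006,0.0024],[0,0.006,0.0024]],"turn":[[0,0,0],[0,0,0],[0,0,0],[0,0,0],[0,0,0],[0,0,0],[0,0,0],[0,0,0],[0,0,0],[0,0,0]]}';python3 -m crank '{"xyz":[[-0.001,0,0],[-0.003,0,0],[-0.005,0,0],[-0.007,0,0],[-0.009,0,0],[-0.011,0,0],[-0.012,0,-0.0003],[-0.013,0,-0.0005],[-0.014,0,-0.0005],[-0.014,0,-0.0005]],"turn":[[0,0,0],[0,0,0],[0,0,0],[0,0,0],[0,0,0],[0,0,0],[0,0,0],[0,0,0],[0,0,0],[0,0,0]]}';python3 -m crank '{"xyz":[[-0.0005,0,0],[-0.001,0,0],[-0.0015,0,0],[-0.002,0,0],[-0.002,0,0],[-0.002,0,0],[-0.002,0,0],[-0.002,0,0],[-0.002,0,0],[-0.002,0,0]],"turn":[[0,0,0],[0,0,0],[0,0,0],[0,0,0],[0,0,0],[0,0,0],[0,0,0],[0,0,0],[0,0,0],[0,0,0]]}'
```

```text
clock: 62.67
position: [0.5932, 0.1073, 0.0628]
eef_rot: [-0.0, -0.029, 1.0, -0.001]
contact_force: [-0.9, -6.2, -0.8]
finger_gap: 0.0112
gripper_force: 43.5
clock: 63.5
position: [0.6063, 0.1081, 0.063]
eef_rot: [-0.001, -0.029, 1.0, -0.001]
contact_force: [-5.8, -7.1, 0.2]
finger_gap: 0.0111
gripper_force: 43.7
clock: 64.33
position: [0.6064, 0.1081, 0.063]
eef_rot: [-0.003, -0.029, 1.0, -0.001]
contact_force: [-21.1, -8.2, 14.5]
finger_gap: 0.011
gripper_force: 45.6
```

```bash
python3 -m crank '{"xyz":[[0.001,0,0],[0.002,-0.0005,0],[0.0025,-0.0005,0.0003],[0.0025,-0.0005,0.0003],[0.0025,-0.0005,0.0003],[0.0025,-0.0005,0.0003],[0.0025,-0.0005,0.0003],[0.0025,-0.0005,0.0003],[0.0025,-0.0005,0.0003],[0.0025,-0.0005,0.0003]],"turn":[[0,0,0],[0,0,0],[0,0,0],[0,0,0],[0,0,0],[0,0,0],[0,0,0],[0,0,0],[0,0,0],[0,0,0]]}'; python3 -m crank '{"xyz":[[0,0,0],[0,0,0],[0,0,0],[0,0,0],[0,0,0],[0,0,-0.01],[0,0,-0.03],[0,0,-0.06],[0,0,-0.1],[0,0,-0.13]],"turn":[[0,0,0],[0,0,0],[0,0,0],[0,0,0],[0,0,0],[0,0,0],[0,0,0],[0,0,0],[0,0,0],[0,0,0]]}' 0.5; cat > deck.py <<'E'
from lib import *
b,W=shot("top"); z=W[...,2]
for c,roi in dict(yellow=(238,155,285,225),red=(270,155,315,225),blue=(300,155,345,225),green=(330,150,376,222)).items():
    m=cassette(b,W,c,roi); uv=np.argwhere(m&(z>.049)&(z<.1))[:,::-1]
    print(c,rect(onplane("top",uv,.057)))
E
python3 deck.py; python3 - <<'E'
from lib import *
# knob: white line on the bar top (z .077) and black disc, counter corners, from the clear picture t5
b=cv2.imread("pics/t5.png"); h=cv2.cvtColor(b,cv2.COLOR_BGR2GRAY)
p,d=capture("top"); W=world("top",d)
s=np.load("top0.npy"); W0=world("top",cv2.medianBlur(s,3)); z=W0[...,2]
m=np.zeros(h.shape,bool); m[165:200,398:436]=1; k=m&(z>.066)&(h<60)
print("bar z",np.median(z[k]),rect(onplane("top",np.argwhere(k)[:,::-1],.077)))
cm=np.zeros(h.shape,bool); cm[155:212,385:442]=1; cm&=(z>.022)&(z<.045)
print("counter",rect(onplane("top",np.argwhere(cm)[:,::-1],.035)))
go((.592,-.346,.2),-59.5); go((.592,-.346,.2),30)
E
```

```text
clock: 65.17
position: [0.6062, 0.1079, 0.063]
eef_rot: [-0.001, -0.029, 1.0, -0.001]
contact_force: [-4.0, -5.3, 0.4]
finger_gap: 0.0112
gripper_force: 43.6
clock: 66.0
position: [0.6071, 0.1089, 0.1964]
eef_rot: [0.001, -0.03, 1.0, -0.0]
contact_force: [1.0, 1.6, 1.1]
finger_gap: 0.0428
gripper_force: 0.0
bar z 0.07693701348942616 (array([ 0.59744592, -0.35533313]), np.float32(-58.995365), [13.8, 50.2])
counter (array([ 0.59736359, -0.35457196]), np.float32(83.36734), [110.3, 111.9])
xyz [ 0.0441 -0.4535 -0.0017] turn [0.007 0.008 1.398]
xyz [ 0.0441 -0.4535 -0.0017] turn [-0.001  0.01  -0.591]Traceback (most recent call last):
  File "deck.py", line 4, in <module>
    m=cassette(b,W,c,roi); uv=np.argwhere(m&(z>.049)&(z<.1))[:,::-1]
  File "lib.py", line 33, in cassette
    k=1+np.argmax(s[1:,4]); return (m>0)&(l==k)
        ~~~~~~~~~^^^^^^^^^
    return _wrapfunc(a, 'argmax', axis=axis, out=out, **kwds)
    return bound(*args, **kwds)
ValueError: attempt to get argmax of an empty sequence
```

```bash
python3 -m crank '{"xyz":[[0.002,-0.012,0],[0.005,-0.04,0],[0.008,-0.075,0],[0.01,-0.11,0],[0.013,-0.145,0],[0.015,-0.18,0],[0.018,-0.215,0],[0.02,-0.25,0],[0.023,-0.285,0],[0.026,-0.32,0]],"turn":[[0,0,0.04],[0,0,0.12],[0,0,0.22],[0,0,0.32],[0,0,0.42],[0,0,0.52],[0,0,0.62],[0,0,0.72],[0,0,0.82],[0,0,0.92]]}' 0.4; python3 deck.py; python3 -c "
from lib import *
print(np.round(get_obs()['joint_positions'],2))
go((.5974,-.355,.15),-59)"
```

```text
clock: 66.93
position: [0.5988, -0.2142, 0.1927]
eef_rot: [-0.001, 0.328, 0.945, -0.0]
contact_force: [0.6, 0.3, 0.1]
finger_gap: 0.0342
gripper_force: 0.0
yellow (array([0.60540515, 0.1071097 ]), np.float32(3.414215), [39.5, 99.8])
red (array([0.61092932, 0.01990012]), np.float32(3.245224), [38.2, 99.4])
blue (array([ 0.61660608, -0.06675256]), np.float32(3.5890503), [37.7, 99.2])
green (array([ 0.62240454, -0.15441414]), np.float32(3.6787567), [38.5, 98.8])
[-0.03  0.51  0.47  1.63 -0.25  1.06  1.39]
xyz [-0.0839 -0.1027  0.0436] turn [-0.005  0.002  0.443]
```

```bash
python3 -m crank '{"xyz":[[-0.015,-0.018,0],[-0.03,-0.037,0],[-0.046,-0.057,0],[-0.06,-0.074,0],[-0.072,-0.088,0.01],[-0.08,-0.098,0.02],[-0.083,-0.102,0.03],[-0.084,-0.103,0.04],[-0.084,-0.103,0.043],[-0.084,-0.103,0.043]],"turn":[[0,0,0.08],[0,0,0.16],[0,0,0.24],[0,0,0.32],[0,0,0.38],[0,0,0.42],[0,0,0.443],[0,0,0.443],[0,0,0.443],[0,0,0.443]]}';python3 -m crank '{"xyz":[[0,0,0],[0,0,0],[0,0,0],[0,0,0],[0,0,0],[0,0,0],[0,0,0],[0,0,0],[0,0,0],[0,0,0]],"turn":[[0,0,0],[0,0,0],[0,0,0],[0,0,0],[0,0,0],[0,0,0],[0,0,0],[0,0,0],[0,0,0],[0,0,0]]}';python3 -c "
from lib import *
go((.5974,-.355,.053),-59)"
```

```text
clock: 67.82
position: [0.6025, -0.3434, 0.1488]
eef_rot: [-0.001, 0.483, 0.875, -0.0]
contact_force: [-0.1, -0.2, 0.7]
finger_gap: 0.0341
gripper_force: 0.0
clock: 68.65
position: [0.6027, -0.3449, 0.1501]
eef_rot: [-0.0, 0.484, 0.875, -0.0]
contact_force: [0.6, -0.1, -0.8]
finger_gap: 0.034
gripper_force: 0.0
xyz [-0.0057 -0.0097  0.0971] turn [-0.001  0.     0.024]
```

```bash
python3 -m crank '{"xyz":[[-0.002,-0.004,0],[-0.0057,-0.0097,0.005],[-0.0057,-0.0097,0.02],[-0.0057,-0.0097,0.035],[-0.0057,-0.0097,0.05],[-0.0057,-0.0097,0.065],[-0.0057,-0.0097,0.078],[-0.0057,-0.0097,0.088],[-0.0057,-0.0097,0.094],[-0.0057,-0.0097,0.097]],"turn":[[0,0,0.01],[0,0,0.024],[0,0,0.024],[0,0,0.024],[0,0,0.024],[0,0,0.024],[0,0,0.024],[0,0,0.024],[0,0,0.024],[0,0,0.024]]}';python3 -m crank '{"xyz":[[0,0,0],[0,0,0],[0,0,0],[0,0,0],[0,0,0],[0,0,0],[0,0,0],[0,0,0],[0,0,0],[0,0,0]],"turn":[[0,0,0],[0,0,0],[0,0,0],[0,0,0],[0,0,0],[0,0,0],[0,0,0],[0,0,0],[0,0,0],[0,0,0]]}' 0 30
```

```text
clock: 69.48
position: [0.5972, -0.3548, 0.052]
eef_rot: [-0.001, 0.492, 0.87, -0.0]
contact_force: [1.2, 0.1, 1.1]
finger_gap: 0.0342
gripper_force: 0.0
clock: 70.32
position: [0.5979, -0.3549, 0.0536]
eef_rot: [0.0, 0.492, 0.87, -0.0]
contact_force: [5.5, 1.0, -0.1]
finger_gap: 0.0131
gripper_force: 32.6
```

```bash
python3 -m crank '{"xyz":[[0,0,0],[0,0,0],[0,0,0],[0,0,0],[0,0,0],[0,0,0],[0,0,0],[0,0,0],[0,0,0],[0,0,0]],"turn":[[0,0,-0.06],[0,0,-0.15],[0,0,-0.25],[0,0,-0.35],[0,0,-0.45],[0,0,-0.55],[0,0,-0.65],[0,0,-0.75],[0,0,-0.85],[0,0,-0.9]]}';python3 -m crank '{"xyz":[[0,0,0],[0,0,0],[0,0,0],[0,0,0],[0,0,0],[0,0,0],[0,0,0],[0,0,0],[0,0,0],[0,0,0]],"turn":[[0,0,-0.05],[0,0,-0.1],[0,0,-0.15],[0,0,-0.2],[0,0,-0.24],[0,0,-0.26],[0,0,-0.28],[0,0,-0.28],[0,0,-0.28],[0,0,-0.28]]}';python3 -c "
from lib import *
o=get_obs();print(np.round(o['wrist_torque'],3));go((.5974,-.355,.053),-6.6)"
```

```text
clock: 71.15
position: [0.5968, -0.3564, 0.0535]
eef_rot: [-0.0, 0.159, 0.987, -0.001]
contact_force: [0.1, -4.4, 0.1]
finger_gap: 0.013
gripper_force: 32.6
clock: 71.98
position: [0.5967, -0.3569, 0.0536]
eef_rot: [-0.0, 0.053, 0.999, -0.001]
contact_force: [0.1, -6.7, -0.3]
finger_gap: 0.0136
gripper_force: 33.1
[-1.466 -0.273 -0.555]
xyz [-0.0005  0.002   0.0006] turn [-0.003 -0.     0.013]
```

```bash
python3 -m crank '{"xyz":[[0,0.001,0],[0,0.002,0],[0,0.002,0],[0,0.002,0],[0,0.002,0],[0,0.002,0],[0,0.002,0],[0,0.002,0],[0,0.002,0],[0,0.002,0]],"turn":[[0,0,-0.01],[0,0,-0.02],[0,0,-0.03],[0,0,-0.04],[0,0,-0.05],[0,0,-0.06],[0,0,-0.07],[0,0,-0.08],[0,0,-0.08],[0,0,-0.08]]}';python3 -c "
from lib import *
o=get_obs();print(np.round(o['wrist_torque'],3));go((.5974,-.355,.053),-6.6)"
```

```text
clock: 72.82
position: [0.5965, -0.3567, 0.0537]
eef_rot: [-0.0, 0.022, 1.0, -0.002]
contact_force: [3.0, -13.4, -1.6]
finger_gap: 0.0139
gripper_force: 61.8
[-2.91  -0.449 -1.621]
xyz [-0.0008  0.0017  0.0007] turn [-0.006  0.     0.09 ]
```

```bash
python3 -m crank '{"xyz":[[0,0,0],[0,0,0],[0,0,0],[0,0,0],[0,0,0],[0,0,-0.01],[0,0,-0.03],[0,0,-0.06],[0,0,-0.09],[0,0,-0.12]],"turn":[[0,0,0],[0,0,0],[0,0,0],[0,0,0],[0,0,0],[0,0,0],[0,0,0],[0,0,0],[0,0,0],[0,0,0]]}' 0.4; python3 -m crank '{"xyz":[[0.02,0.01,0],[0.05,0.02,0],[0.085,0.03,0],[0.12,0.04,0],[0.15,0.05,0],[0.18,0.06,0],[0.2,0.07,0],[0.22,0.08,0],[0.23,0.08,0],[0.23,0.08,0]],"turn":[[0,0,0],[0,0,0],[0,0,0],[0,0,0],[0,0,0],[0,0,0],[0,0,0],[0,0,0],[0,0,0],[0,0,0]]}'; python3 - <<'E'
from lib import *
b,W=shot("top","t9"); p,d=capture("top"); z=world("top",cv2.medianBlur(d.astype(np.float32),3))[...,2]; h=cv2.cvtColor(b,cv2.COLOR_BGR2GRAY)
k=np.zeros(h.shape,bool); k[162:202,395:438]=1; k&=(z>.066)&(h<60)&(z<.09)
print("bar",rect(onplane("top",np.argwhere(k)[:,::-1],.077)))
cv2.imwrite("pics/t9b.png",cv2.resize(b[90:290,130:450],None,fx=2.5,fy=2.5,interpolation=cv2.INTER_CUBIC))
E
python3 deck.py
```

```text
clock: 73.65
position: [0.5975, -0.3528, 0.1753]
eef_rot: [-0.0, 0.02, 1.0, -0.0]
contact_force: [1.0, 0.6, 0.5]
finger_gap: 0.0343
gripper_force: 0.0
clock: 74.48
position: [0.3698, -0.2636, 0.1741]
eef_rot: [0.0, 0.02, 1.0, -0.0]
contact_force: [0.6, -0.3, -0.2]
finger_gap: 0.0344
gripper_force: 0.0
bar (array([ 0.59775623, -0.35544522]), np.float32(-6.2969513), [16.1, 50.0])
yellow (array([0.60532806, 0.10710509]), np.float32(3.414215), [39.5, 99.9])
red (array([0.61100244, 0.01990426]), np.float32(3.2452164), [38.2, 99.2])
blue (array([ 0.61659155, -0.06618855]), np.float32(2.082016), [36.8, 99.6])
green (array([ 0.62240985, -0.15439787]), np.float32(3.9901352), [38.9, 98.7])
```

View pics/t9b.png

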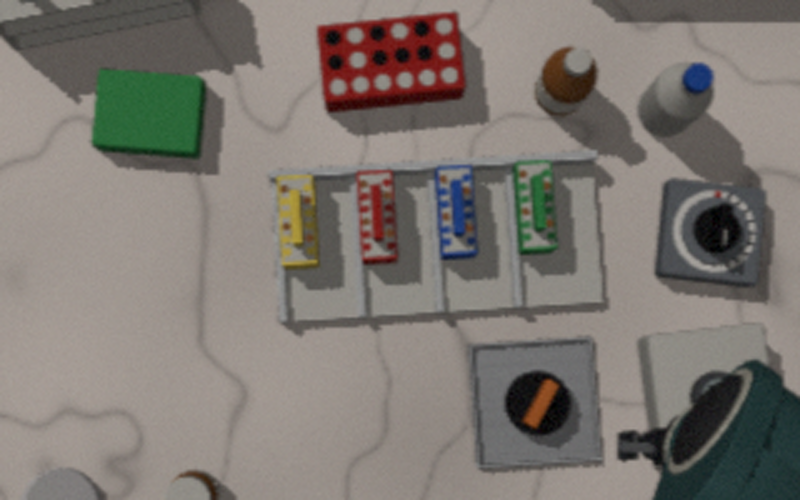

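All four cassettes are seated, the cap is centred in the tray, and the knob bar lies at −6.3°, in line with the counter at −6.6°. I'll recheck blue quickly and then hand in.

```bash
python3 deck.py; python3 deck.py | grep -E "blue|green"
```

```text
yellow (array([0.6054823, 0.1071143]), np.float32(3.414215), [39.5, 99.6])
red (array([0.61094128, 0.01990138]), np.float32(3.4105072), [38.0, 99.3])
blue (array([ 0.61660834, -0.06683394]), np.float32(3.4888763), [37.6, 99.2])
green (array([ 0.62206128, -0.15463319]), np.float32(3.9886093), [38.5, 99.4])
blue (array([ 0.6164964 , -0.06608846]), np.float32(2.0820084), [37.0, 99.6])
green (array([ 0.62231726, -0.15434164]), np.float32(3.4093933), [38.3, 99.1])
```

The differences are only measurement noise, so I'm handing it in.

```bash
python3 -c "
from workcell import *
print(finish_job())"
```

```text
the job is handed in; nothing more can be done
None
```

The job is handed in: the cap is centred grip-up in the tray, all four cassettes are seated against their fences (yellow was knocked out once and re-seated), and the knob is back at its zero stop; the hand-in call returned no verdict.

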